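# Lock a power module into the soldering holder

### The job

Swing the quarter-turn bar on the blue soldering holder fully open, then take the longer of the two aluminium modules standing in the black rack and lay it flat on the holder's bed, black components upward, pushed fully home under the fixed lip. Then swing the bar fully closed over it, let go, and leave the shorter module and everything else on the bench where it is.

Things in the scene. Friction and masses are not known exactly. Their poses are not given: they have to be found in the camera images.
- holder: Fixed blue module holder on a dark steel base (100 x 225 x 12 mm). Origin on the bench under the seated module's middle; z up, long axis y. A raised bed, 42 mm wide (x), top at z = 25, runs from y = -73 to 77. A seated module lies at y = -65 to 65, z = 25 to 41, overhanging the bed 11 mm on either long side. The bar's pivot stands at x = 0, y = -105.
- holder_lip (a point): In the holder (same axes), x = 0, y = 55, z = 45: middle of the lower front edge of the fixed lip, which reaches from y = 55 to 81 (z = 45 to 53). Under it the pocket, open to -y: end stop face at y = 65, and two side cheeks from y = 52 to 79 with inner faces at x = -37 and 37, tops at z = 53.
- clamp (a joint): Angle of the quarter-turn bar about its upright pivot, stiff, stops at both ends: 0 = closed (lever along the holder's +y, above the bed), 1.571 = open (lever along the holder's -x). Under the lever a tongue reaches 55 mm from the axis (underside z = 43.5, 20 mm wide) over the module's end when closed, and below it a lobe reaches 36 mm, behind the module's end.
- clamp_grip (a point): Point to grip on the bar's lever, 105 mm from the pivot axis, 80 mm above the bench; turns with the bar (its y axis points outward along the lever). The lever is a straight dark steel bar 14 mm wide, 20 mm high (z = 70 to 90), ending 125 mm from the pivot axis.
- clamp_hinge (a point): Point on the pivot axis at the lever's height, 80 mm above the bench; axis upright. The round steel pivot is 24 mm across, z = 24 to 90.
- rack: Fixed black rack, base 140 x 150 x 12 mm, origin on the bench under its centre, z up. Two slots along its y at x = -35 and x = 35, each 19 mm wide between fins 18 mm high above the base (fins at 34 to 50 mm either side of the middle, none in the middle).
- long_module: The longer module: aluminium plate 16 mm thick (x), 130 mm long (y), 64 mm wide (z), about 0.35 kg, standing at the start on a long edge in one slot of the rack. Origin: middle of the edge it stands on; x is the plate's normal out of the component face (faces at x = -8 and 8), z points to the other long edge.
- module_mid (a point): Centre of the longer module's plate (32 mm along z from its origin), same axes. Two black component blocks 8 mm high stand on the +x face, 24 to 44 mm either side of the middle along y, z within 12 mm of this centre; the middle 48 mm of the length is bare on both faces. Both ends are alike: either may go under the lip.
- short_module: Bystander: shorter module of the same make, 16 x 100 x 64 mm, standing in the other slot of the rack; same axes and origin.
- spool: Bystander: metal spool 60 mm across, 45 mm high, origin under its centre.
- tip_pot: Bystander: brass bowl 66 mm across, 45 mm high.
- flux_jar: Bystander: jar 52 mm across, 60 mm high.
- driver: Bystander: screwdriver 180 mm long lying on the bench.
- carton: Bystander: cardboard box 70 x 110 x 40 mm.
- parts_tray: Bystander: grey divided tray 100 x 140 x 30 mm.

How it is judged:
By the outcome, as a careful person would: the job done as asked, in the order asked, and still so for the second after the job is handed in, with the robot touching nothing.
It also fails if it takes over 72 s, if anything falls off the work surface, if the arm or the gripper's body presses on something with over 40 N, if the wrist force passes 120 N, or if a joint passes its speed limit or range.

### The arm

A 6-joint arm with a two-finger parallel gripper is mounted at the origin on the work surface. World frame = base frame: x ahead of the robot, y to its left, z up, the work surface at z = 0. Lengths are in mm, angles in rad, forces in N, time in s.
With the tool pointing down it reaches from about 375 to 750 mm from the base axis. Payload 9 kg.
Tool frame: the origin (TCP) lies on the front face of the gripper's body, between the roots of the fingers; the fingertips stand 73 mm ahead of it and the grasp point (between the pads) lies 54 mm ahead of it; z points along the fingers, y is the line along which they close (so a half turn about z gives the same grasp; the last joint's range is limited). The gripper opens to 85 mm and grips with 20 to 120 N. Pads are 22 mm wide; open, the fingers measure 114 mm over their backs; the gripper's body (76 mm by 85 mm) begins 54 mm behind the grasp point. The pads swing forward as they close: fully open they stand 13 mm farther back than shut.
Start: joints at [0.883, 0.104, 0.097, 1.564, 0, 1.353], TCP at [271.63, 535.019, 303.931] pointing down, gripper open.
Joint ranges: [-2.99, 2.99], [-0.84, 1.86], [-1.1, 1.16], [-1.84, 2.11], [-1.51, 1.56], [-3.14, 3.14]. Speed limits (rad/s): [2.22, 2.22, 2.57, 3.14, 3.14, 3.14].

### API

Orientations are given as a 3x3 rotation matrix whose columns are the frame's x, y, z axes.
In Python, from station import manip gives the robot as it stands.
- The arm moves only by the tool jog_arm, never from a script. Its argument "motion" is one flat list of numbers, 7 for each row, row after row: the finger opening in mm, from 0 to 85.4, then the shift along the tool's x, y, z in mm, then the turn, a rotation vector about the tool's x, y, z in rad. In form: [jaw, tx, ty, tz, rx, ry, rz, jaw, tx, ty, tz, rx, ry, rz, ...]. A call has exactly 10 rows; each row shifts and turns the commanded pose from where the row before left it, along the tool's axes as they then stand; what a row does not reach is not made up. A row lasts 1/12 s, in which the tool goes at most 41.7 mm and 7.16 degrees, less where a joint would pass 70% of its speed; a pose out of reach is approached as far as the arm can. A call with a gripper value outside its range is refused whole. The fingers move at their own pace and stop on an object; "force" is the grip in N (left out, the last holds). Time passes only in rows, so rows that do not move let the fingers close, or fill a call up. It gives the time, the measured TCP pose, the force, the opening and the grip force at its end, in the units of the state.
- manip.get_obs(): the state, without advancing time (a new reading comes with each control period).
- manip.get_image(name): name is "side" or "top"; returns a dict with "image" (384x512x3 uint8, red, green, blue), "range_z" (384x512 float32, mm along the optical axis (not along the pixel's ray), 0 where there is no reading), "fovy" (degrees; the focal length in pixels is half the picture's height over the tangent of half this angle, whatever the lens; pixels are square), "cx", "cy" (the principal point, pixels), "k1" (the pictures are not rectified: a ray, as slopes to the right and down, at radius r is drawn at 1 + k1 r^2 times it, then the intrinsics apply), "origin" and "attitude" of the camera in the world. Camera axes: x right, y up, looking along -z (the intrinsics and any distortion apply to the point x, -y, -z); pixel columns grow to the right and rows downward; lengths in mm; the calibration is good to about 2 mm. A picture is of the moment at which its call begins.
- manip.job_done(): hands the job in; it is judged then, once.
Trained networks look in a picture, given as the dict that the camera call returned (one of the last four; its "shot" number tells which), for a name from the list of things; names that differ only in an ending like _2 or _b are one class to them, and where a whole thing is asked for, a point or a joint stands for the part that bears it (a point fixed in the world has none). Each returns a list of dicts, best first, with "p" (0 to 1); they miss things now and then, are a little off and sometimes report something else, mostly with a low value. They report only what shows in the picture. A call takes as long as a camera call.
- manip.find_in(picture, label): "xyz" ([x, y, z] in mm, in world coordinates, good to about 4 mm: the middle of the surface that is visible of it).
- manip.outline_of(picture, label): "region" (384x512 bool, what is visible of it).
The state is a dict: "time": time; "joint_pos": joint angles; "qd": joint speeds; "joint_efforts": joint torques, N m; "position": TCP position; "eef_rot": TCP orientation; "force": force on the tool from outside, world axes, zero at the start; "ft_torque": the same for the moment, N m; "gripper_width": opening from 0.0 (shut) to 1.0 (fully open); "finger_force": force on a finger pad.
Only numpy, scipy, OpenCV 4.12 (cv2) and the standard library are available. Lean on these libraries where they do the work, as an engineer would, in place of code of your own. Each camera call takes 0.05 s, during which the arm holds its last target. There are 200 camera calls.

## Working session

There is one attempt and no reset: what is moved stays moved. The work goes in short steps, Python scripts to look and compute and a tool call to move; the robot and the scene stay as the last step left them, time stands still between calls to the robot, and variables do not carry over. Pictures are saved under pics/ and viewed, at most 10 in all, crops included, and the job is handed in when it is done.

Besides the shell and the picture viewer there is one more tool, called after "Emit:" as name(argument=value, ...) on one line, values as JSON. jog_arm: Moves the arm, as the interface text tells. Its arguments: {"type":"object","properties":{"motion":{"type":"array"},"force":{"type":"number"}},"required":["motion"]}

```bash
ls; mkdir -p pics; cat > h.py <<'E'
import numpy as np, cv2
from station import manip
def K(d):
    h,w=d['image'].shape[:2]; f=h/2/np.tan(np.radians(d['fovy'])/2); return f
def pts(d):
    """world xyz per pixel (HxWx3), nan where no range"""
    f=K(d); h,w=d['image'].shape[:2]
    u,v=np.meshgrid(np.arange(w),np.arange(h))
    a=(u-d['cx'])/f; b=(v-d['cy'])/f
    x,y=a.copy(),b.copy()
    for _ in range(20):
        s=1+d['k1']*(x*x+y*y); x,y=a/s,b/s
    z=np.where(d['range_z']>0,d['range_z'],np.nan)
    c=np.stack([x*z,-y*z,-z],-1)
    return c@np.array(d['attitude']).T+np.array(d['origin'])
def proj(d,p):
    c=(np.atleast_2d(p)-np.array(d['origin']))@np.array(d['attitude'])
    x,y=c[:,0]/-c[:,2],-c[:,1]/-c[:,2]; s=1+d['k1']*(x*x+y*y)
    return np.stack([x*s*K(d)+d['cx'],y*s*K(d)+d['cy']],1)
E
python3 - <<'E'
from h import *
np.set_printoptions(precision=3,suppress=True)
print(manip.get_obs())
ims=[]
for n in ("top","side"):
    d=manip.get_image(n); ims.append(d['image'])
    print(n,d['origin'],d['attitude'],d['fovy'],d['k1'],d['shot'])
    P=pts(d)
    for l in ("holder","holder_lip","clamp","clamp_grip","clamp_hinge","rack","long_module","module_mid","short_module","spool","tip_pot","flux_jar","driver","carton","parts_tray"):
        r=manip.find_in(d,l)
        print(l,[(np.round(q['xyz'],0),round(q['p'],2)) for q in r[:2]])
    cv2.imwrite(f'pics/{n}0.png',d['image'][:,:,::-1])
E
```

```text
pics
{'time': 0.0, 'joint_pos': array([0.883, 0.105, 0.096, 1.564, 0.   , 1.353]), 'qd': array([ 0.002, -0.   ,  0.   ,  0.002,  0.002, -0.001]), 'joint_efforts': array([  0.002, -55.693,  50.365,   0.017,  -0.   ,  -0.   ]), 'position': array([271.469, 534.811, 303.132]), 'eef_rot': array([[-0.892,  0.453, -0.001],
       [ 0.453,  0.892, -0.001],
       [ 0.   , -0.001, -1.   ]]), 'force': array([0.255, 0.205, 0.437]), 'ft_torque': array([-0.014, -0.001,  0.025]), 'finger_force': 0.0, 'gripper_width': 1.0021152404194376}
top [ 388.669  -15.806 1418.64 ] [[-0.026  0.991 -0.13 ]
 [-1.    -0.027  0.   ]
 [-0.003  0.13   0.991]] 48.41157049452487 0.02421484586128344 1
holder [(array([ 553., -248.,   14.]), 0.81)]
holder_lip [(array([ 556., -250.,   10.]), 0.64), (array([743., 212.,  57.]), 0.18)]
clamp [(array([ 535., -299.,   93.]), 0.55), (array([532., 532.,   3.]), 0.46)]
clamp_grip [(array([ 543., -298.,   91.]), 0.65)]
clamp_hinge [(array([ 551., -247.,   14.]), 0.57)]
rack [(array([571., 287.,  15.]), 0.76)]
long_module [(array([605., 283.,  76.]), 0.53)]
module_mid [(array([608.
[... 842 characters left out ...]
76)]
clamp_grip [(array([ 547., -316.,   79.]), 0.79)]
clamp_hinge [(array([ 549., -293.,   18.]), 0.62)]
rack [(array([572., 250.,  14.]), 0.74), (array([604., 245.,  58.]), 0.64)]
long_module [(array([605., 242.,  60.]), 0.57), (array([571., 253.,  12.]), 0.45)]
module_mid [(array([604., 245.,  62.]), 0.62)]
short_module [(array([541., 264.,  58.]), 0.61)]
spool [(array([693.,  -5.,  32.]), 0.51), (array([542., 261.,  56.]), 0.35)]
tip_pot [(array([ 738., -157.,   33.]), 0.7)]
flux_jar [(array([743., 198.,  34.]), 0.68), (array([534., 528.,  15.]), 0.58)]
driver []
carton [(array([ 505., -568.,   39.]), 0.77)]
parts_tray [(array([534., 527.,  19.]), 0.8), (array([607., 244.,  59.]), 0.62)]
```

View pics/top0.png

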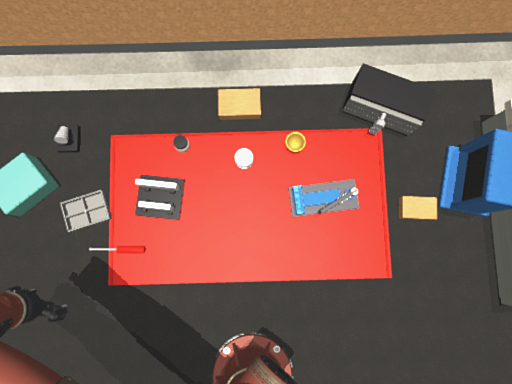

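View pics/side0.png

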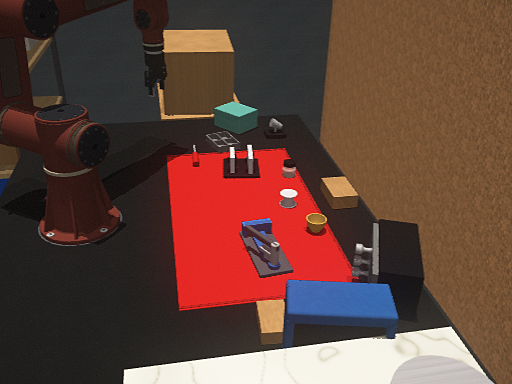

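The top view shows the rack at (160,197), with the longer module in the upper slot at (157,184) and the shorter at (157,206). The holder is at (325,198), with the lip on the left at (298,200), the pivot at (354,190) and the lever partly open towards (320,212). Next I'll measure with the range images.

```bash
python3 - <<'E'
from h import *
np.set_printoptions(precision=2,suppress=True)
def rect(q):
    r=cv2.minAreaRect(q[:,:2].astype(np.float32)); return np.round(r[0],1),np.round(r[1],1),round(r[2],1)
tiles=[]
for n in ("top","side"):
    d=manip.get_image(n); P=pts(d); np.savez(f'{n}0.npz',P=P,im=d['image'])
    bench=P[(P[...,2]<10)&(abs(P[...,0]-550)<60)&(abs(P[...,1])<150)]
    print(n,'bench z',np.median(bench[:,2]),bench[:,2].std())
    m=(abs(P[...,0]-570)<110)&(abs(P[...,1]-275)<110)
    for lo,hi in((7,18),(20,50),(50,62),(62,90)):
        q=P[m&(P[...,2]>lo)&(P[...,2]<hi)]
        for s,c in (('far',q[:,0]>572),('near',q[:,0]<=572)):
            if c.sum()>5: print('rack',lo,hi,s,c.sum(),rect(q[c]),q[c].mean(0),np.median(q[c][:,2]))
        print('   all',rect(q))
    m=(abs(P[...,0]-550)<110)&(abs(P[...,1]+260)<150)
    for lo,hi in((7,17),(20,32),(35,60),(60,110)):
        k=m&(P[...,2]>lo)&(P[...,2]<hi);q=P[k]
        if len(q)>5: print('holder',lo,hi,len(q),rect(q),q.mean(0),np.median(q[:,2]))
    im=d['image'][:,:,::-1]
    for c in ([550,-260,20],[570,285,40]):
        u,v=proj(d,c)[0].astype(int)
        tiles.append(cv2.resize(im[v-37:v+37,u-50:u+50],(400,296),interpolation=cv2.INTER_CUBIC)); print(u,v)
cv2.imwrite('pics/c1.png',np.vstack([np.hstack(tiles[:2]),np.hstack(tiles[2:])]))
E
```

```text
top bench z 1.189901609843787 3.10564802534934
rack 7 18 far 614 (array([623. , 274.6]), array([103.7, 216.8]), 2.0) [606.38 287.41  11.87] 11.938238384215879
rack 7 18 near 632 (array([519.7, 271. ]), array([106.4, 210.1]), 1.3) [532.4  287.51  12.03] 11.95218337066126
   all (array([570.4, 272.8]), array([208.9, 216.8]), 2.0)
rack 20 50 far 95 (array([609.6, 286.4]), array([125.5,  38.7]), 81.8) [600.79 279.82  33.83] 32.670040706302416
rack 20 50 near 101 (array([540.1, 293.8]), array([101.1,  40.5]), 84.2) [536.73 291.88  31.56] 30.27686318451333
   all (array([574.1, 290.1]), array([125.9, 109. ]), 84.2)
rack 50 62 far 41 (array([613.7, 287.5]), array([127.3,  23.9]), 82.5) [613.23 283.45  56.12] 55.57350812566028
rack 50 62 near 16 (array([540.9, 281.7]), array([76.6, 21.6]), 81.0) [540.49 280.07  56.69] 57.200563294488575
   all (array([579. , 292.2]), array([127.3,  93.6]), 82.2)
rack 62 90 far 226 (array([609.7, 289. ]), array([129. ,  16.8]), 82.9) [609.18 288.12  75.04] 75.44309825426342
rack 62 90 near 173 (array([539.9, 293.6]), array([100. ,  16.1]), 82.2) [539.54 293.0
[... 1534 characters left out ...]
), 82.6) [607.73 275.93  74.03] 74.81882785314576
rack 62 90 near 62 (array([538.6, 289.1]), array([109.7,  15.7]), 81.3) [539.64 287.    74.13] 75.29809220689293
   all (array([575.2, 287.6]), array([128.3,  84.7]), 84.3)
holder 7 17 848 (array([ 541.2, -256.7]), array([148.6, 227.8]), 0.4) [ 551.47 -285.53   11.83] 11.934564129669468
holder 20 32 209 (array([ 544.8, -257.6]), array([198.4,  90.3]), 88.2) [ 553.11 -243.15   25.36] 25.369361869272893
holder 35 60 368 (array([ 556.7, -249.4]), array([ 90.7, 203.1]), 5.9) [ 550.76 -234.42   49.75] 51.599143318041115
holder 60 110 331 (array([ 535.2, -290.2]), array([ 23.5, 140.2]), 31.5) [ 540.79 -301.     82.93] 86.02642308442
263 248
240 160
```

View pics/c1.png

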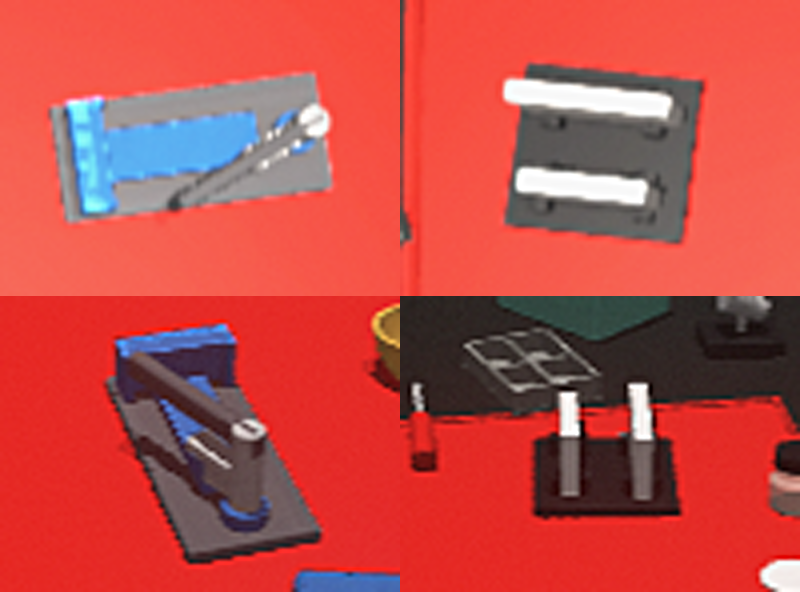

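The crops show the lever about 35° open from +y, its tip near the lip's near side. The rack holds both modules, and their tops are bare white edges. I still have to find the component side, the holder pose and the bar angle.

```bash
python3 - <<'E'
from h import *
from scipy.optimize import minimize
np.set_printoptions(precision=1,suppress=True,linewidth=150)
D={n:np.load(n+'0.npz') for n in('top','side')}
def loc(P,o,a): 
    c,s=np.cos(a),np.sin(a); q=P-np.r_[o,0]; return np.stack([q[...,0]*c+q[...,1]*s,-q[...,0]*s+q[...,1]*c,q[...,2]],-1)
# component side: local to each module
for nm,o in(('long',(609.5,287.)),('short',(539.5,291.5))):
  for n in D:
    L=loc(D[n]['P'],o,np.radians(-7.4)); k=(abs(L[...,0])<26)&(abs(L[...,1])<66)&(L[...,2]>33)&(L[...,2]<57)
    q=L[k]; print(nm,n,len(q)); 
    for lo in range(-66,66,11):
        z=q[(q[:,1]>=lo)&(q[:,1]<lo+11)]; print(lo,z[:,0].round() , end=' | ')
    print()
    k=(abs(L[...,0])<14)&(abs(L[...,1])<75)&(L[...,2]>70); q=L[k]; print('top edge x',np.percentile(q[:,0],[2,50,98]),'y',np.percentile(q[:,1],[1,99]),'z',np.median(q[:,2]),'slope',np.polyfit(q[:,1],q[:,0],1)[0])
# holder fit: non-red mask for z 8..16 (base), blue for z>20
def sets(n):
    P=D[n]['P']; im=D[n]['im'].astype(int); m=(abs(P[...,0]-550)<110)&(abs(P[...,1]+260)<150)
    blue=(im[...,2]>im[...,0]+40); red=(im[...,0]>im[...,1]+60)
    Z=P[...,2]
    return P[m&~red&~blue&(Z>7)&(Z<17)],P[m&blue&(Z>21)&(Z<29)],P[m&blue&(Z>49)&(Z<57)],P[m&~blue&(Z>80)&(Z<97)]
for n in D:
    b,bed,lip,bar=sets(n)
    r=cv2.minAreaRect(b[:,:2].astype(np.float32)); print(n,'base',r, 'lip',cv2.minAreaRect(lip[:,:2].astype(np.float32)),len(lip),'bed',cv2.minAreaRect(bed[:,:2].astype(np.float32)))
    for ang in (5,6,7,8,9):
        a=np.radians(ang); f=lambda q:np.r_[np.percentile(loc(q,(550,-255),a)[:,0],[1,99]),np.percentile(loc(q,(550,-255),a)[:,1],[1,99])]
        print(ang,'base',f(b),'bed',f(bed),'lip',f(lip))
    L=loc(bar,(550,-255),np.radians(7)); print('bar',len(bar),np.median(L[:,2])); 
    r=cv2.minAreaRect(L[:,:2].astype(np.float32)); print(r, cv2.fitLine(L[:,:2].astype(np.float32),cv2.DIST_L2,0,.01,.01).ravel(),'y range',np.percentile(L[:,1],[0.5,99.5]))
E
```

```text
long top 70
-66 [ 5.  7.  4.  0. -4. -2. -8. -7. -5. -8.] | -55 [ 14.  -7.  -8.  -7. -20.] | -44 [ 13.  13.  13.  15.  -8.  -7.  -7. -14. -14. -17.] | -33 [15. 15. 16. 12. -7. -8. -8. -8. -7.] | -22 [-8. -8.] | -11 [-7. -8. -8. -8. -7.] | 0 [-8. -7. -8.] | 11 [-8. -8.] | 22 [16. 13. 13. 14. -8. -7. -8. -7.] | 33 [ 15.  16.  11.  12.  -7. -12. -12.] | 44 [15. -8. -7. -8. -7.] | 55 [-7. -7. -8. -7.] | 
top edge x [-7.9 -0.1  8. ] y [-62.3  65.8] z 75.67508162099625 slope 0.003273875928886029
long side 37
-66 [-3.  8. -7. -3.  0.  4.  8. -7. -3.  0.  4. -7. -3.  4.  8. -7.  1.  4.  8.  0.  4.] | -55 [13.] | -44 [13. 13. 13. 13.] | -33 [14.] | -22 [] | -11 [] | 0 [-8. -8. -8.] | 11 [-7. 13. -7. -7.] | 22 [13. 13. 13.] | 33 [] | 44 [] | 55 [] | 
top edge x [-7.8  0.1  7.6] y [-64.4  60.9] z 75.43649988000368 slope 0.003632097804972107
short top 38
-66 [] | -55 [17. 11.  7.  4.  0. -4. -2. -7. -5.] | -44 [11. -8. -7. -8.] | -33 [15. 12. 13. -8. -7.] | -22 [-8.] | -11 [-8. -8. -7.] | 0 [-7. -7.] | 11 [-7.] | 22 [16. 11. 12. 13. -7. -7.] | 33 [ 19.  12.  -7. -21.] | 44 [ -7. -18. -21.] | 55 
[... 1805 characters left out ...]
.76190185546875), 4.4180707931518555)
5 base [ -43.3   54.  -111.9   93.8] bed [-14.2  25.5 -98.   78. ] lip [-38.9  47.7  75.2 105.8]
6 base [ -43.1   53.8 -112.2   94.5] bed [-13.7  26.4 -98.1  77.6] lip [-37.4  49.1  74.7 105.3]
7 base [ -43.9   53.2 -111.9   95.2] bed [-13.7  27.5 -98.2  77.1] lip [-35.9  50.4  74.  104.8]
8 base [ -45.    53.2 -112.2   95.8] bed [-13.6  28.6 -98.3  76.6] lip [-34.2  51.8  73.4 104.2]
9 base [ -46.6   53.8 -112.6   96.4] bed [-13.6  29.7 -98.3  76.2] lip [-32.5  53.1  72.7 103.6]
bar 219 88.30632265010661
((-19.447179794311523, -33.3245849609375), (23.50222396850586, 140.05470275878906), 24.903057098388672) [  0.4  -0.9 -16.  -40. ] y range [-95.6  28.6]
```

Measured so far:
- **Long module:** its components face local +x, outward at −7.4°. Centre is about (609.5, 288), top edge at z 75.6.
- **Holder:** origin about (554.6, −233), yaw 5.8°.
- **Bar:** pivot about (565, −337.5), open by about 0.46 rad. The lever grip point is about (510, −248.5, 80).

Next I'll plan the moves to the lever.

```bash
cat > plan.py <<'E'
import numpy as np
from scipy.spatial.transform import Rotation as R
from station import manip
def down(yaw_y):      # tool pointing down, tool y at yaw_y (deg)
    a=np.radians(yaw_y); y=np.r_[np.cos(a),np.sin(a),0]; z=np.r_[0,0,-1.]; return np.column_stack([np.cross(y,z),y,z])
def start():
    o=manip.get_obs(); return np.array(o['position']),np.array(o['eef_rot'])
def rows(p,r,segs):
    """segs: (p1,r1,n,jaw); prints tool-frame rows, ten per line"""
    out=[]
    for p1,r1,n,j in segs:
        p1=np.array(p1,float); rv=R.from_matrix(r.T@r1).as_rotvec()/n; 
        for i in range(n):
            t=r.T@(p1-p)/(n-i); t=np.round(t,1); w=np.round(rv,3)
            out.append([j,*t.tolist(),*w.tolist()]); p=p+r@t; r=r@R.from_rotvec(w).as_matrix()
    for i in range(0,len(out),10):
        print(len(out[i:i+10]),'['+','.join('%g'%(v+0.) for q in out[i:i+10] for v in q)+']')
    return p,r
E
python3 - <<'E'
from plan import *
p,r=start()
p,r=rows(p,r,[((509.6,-248.5,225),down(32),26,40),((509.6,-248.5,160),down(32),4,40)])
print(p)
E
```

```text
10 [40,-21.8,-22.7,3,0,0,0.021,40,-22.3,-22.3,3,0,0,0.021,40,-22.7,-21.8,3,0,0,0.021,40,-23.2,-21.3,3,0,0,0.021,40,-23.6,-20.8,3,0,0,0.021,40,-24.1,-20.3,3,0,0,0.021,40,-24.5,-19.8,3,0,0,0.021,40,-24.9,-19.3,3,0,0,0.021,40,-25.3,-18.8,3,0,0,0.021,40,-25.7,-18.2,3.1,0,0,0.021]
10 [40,-26.1,-17.7,3,0,0,0.021,40,-26.4,-17.1,3.1,0,0,0.021,40,-26.8,-16.6,3,0,0,0.021,40,-27.1,-16,3.1,0,0,0.021,40,-27.5,-15.4,3,0,0,0.021,40,-27.8,-14.9,3.1,0,0,0.021,40,-28.1,-14.3,3,0,0,0.021,40,-28.4,-13.7,3.1,0,0,0.021,40,-28.6,-13.1,3,0,0,0.021,40,-28.9,-12.5,3.1,0,0,0.021]
10 [40,-29.2,-11.8,3,0,0,0.021,40,-29.4,-11.2,3.1,0,0,0.021,40,-29.6,-10.6,3,0,0,0.021,40,-29.9,-10,3.1,0,0,0.021,40,-30,-9.4,3,0,0,0.021,40,-30.3,-8.7,3.1,0,0,0.021,40,0,0,16.2,0,0,-0.001,40,0,0,16.3,0,0,-0.001,40,0,0,16.2,0,0,-0.001,40,0,0,16.3,0,0,-0.001]
[ 509.6612257  -248.50639375  159.96747805]
```

Emit:
jog_arm(motion=[40,-21.8,-22.7,3,0,0,0.021,40,-22.3,-22.3,3,0,0,0.021,40,-22.7,-21.8,3,0,0,0.021,40,-23.2,-21.3,3,0,0,0.021,40,-23.6,-20.8,3,0,0,0.021,40,-24.1,-20.3,3,0,0,0.021,40,-24.5,-19.8,3,0,0,0.021,40,-24.9,-19.3,3,0,0,0.021,40,-25.3,-18.8,3,0,0,0.021,40,-25.7,-18.2,3.1,0,0,0.021], force=60)

```text
time: 2.53
position: [363.3, 232.3, 273.9]
eef_rot: [[-0.777, 0.629, 0.001], [0.629, 0.777, 0.0], [-0.0, 0.001, -1.0]]
force: [1.1, -0.3, 0.1]
gripper_width: 0.467
finger_force: 0.0
```

Emit:
jog_arm(motion=[40,-26.1,-17.7,3,0,0,0.021,40,-26.4,-17.1,3.1,0,0,0.021,40,-26.8,-16.6,3,0,0,0.021,40,-27.1,-16,3.1,0,0,0.021,40,-27.5,-15.4,3,0,0,0.021,40,-27.8,-14.9,3.1,0,0,0.021,40,-28.1,-14.3,3,0,0,0.021,40,-28.4,-13.7,3.1,0,0,0.021,40,-28.6,-13.1,3,0,0,0.021,40,-28.9,-12.5,3.1,0,0,0.021])

```text
time: 3.37
position: [454.9, -69.5, 243.4]
eef_rot: [[-0.629, 0.778, 0.001], [0.778, 0.629, -0.0], [-0.001, 0.0, -1.0]]
force: [0.6, 1.2, 0.2]
gripper_width: 0.469
finger_force: 0.0
```

Emit:
jog_arm(motion=[40,-29.2,-11.8,3,0,0,0.021,40,-29.4,-11.2,3.1,0,0,0.021,40,-29.6,-10.6,3,0,0,0.021,40,-29.9,-10,3.1,0,0,0.021,40,-30,-9.4,3,0,0,0.021,40,-30.3,-8.7,3.1,0,0,0.021,40,0,0,0,0,0,0,40,0,0,0,0,0,0,40,0,0,0,0,0,0,40,0,0,0,0,0,0])

```text
time: 4.2
position: [509.6, -247.7, 225.3]
eef_rot: [[-0.528, 0.849, 0.0], [0.849, 0.528, 0.0], [0.0, 0.0, -1.0]]
force: [0.5, -0.8, 0.6]
gripper_width: 0.47
finger_force: 0.0
```

```bash
python3 - <<'E'
from plan import *
np.set_printoptions(precision=2,suppress=True)
o=manip.get_obs(); print(o['time'],o['joint_pos'],o['position'],o['eef_rot'],o['force'],o['gripper_width'])
p,r=start()
rows(p,r,[((509.6,-248.5,134),down(32),8,40),((509.6,-248.5,134),down(32),2,10)])
from h import *
d=manip.get_image('side'); u,v=proj(d,[510,-260,80])[0].astype(int)
cv2.imwrite('pics/s1.png',cv2.resize(d['image'][v-75:v+75,u-100:u+100,::-1],(800,600),interpolation=cv2.INTER_CUBIC))
E
```

```text
4.2 [-0.68  0.   -0.15  1.42  0.    0.33] [ 509.62 -247.68  225.28] [[-0.53  0.85  0.  ]
 [ 0.85  0.53  0.  ]
 [ 0.    0.   -1.  ]] [ 0.54 -0.76  0.56] 0.4704955983424603
10 [40,-0.1,-0.1,11.4,0,0,0,40,-0.1,-0.1,11.4,0,0,0,40,-0.1,0,11.4,0,0,0,40,-0.1,-0.1,11.4,0,0,0,40,-0.1,0,11.4,0,0,0,40,-0.1,-0.1,11.4,0,0,0,40,0,0,11.4,0,0,0,40,-0.1,-0.1,11.5,0,0,0,10,0,0,0,0,0,-0.001,10,0,0,0,0,0,-0.001]
```

View pics/s1.png

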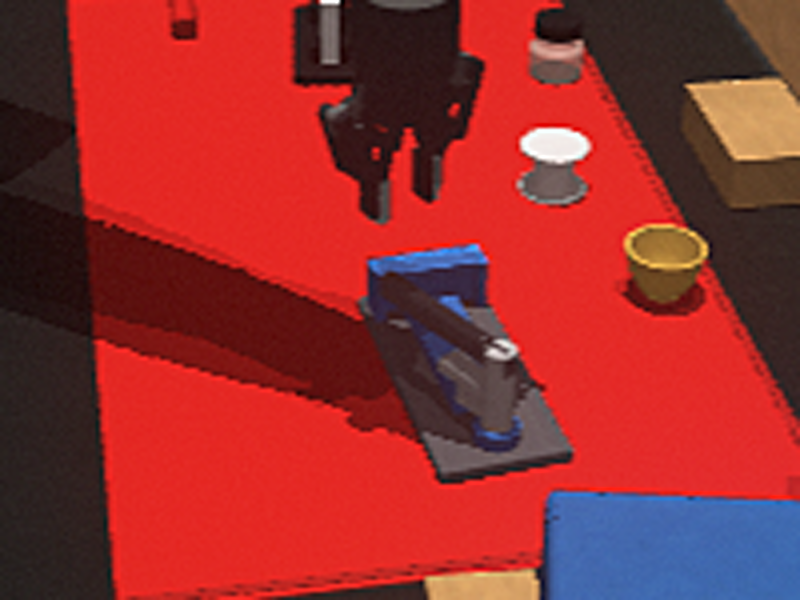

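The fingers (tips near (375,215) and (430,195) in the crop) hang straight above the lever's far half. I'll descend and grip.

Emit:
jog_arm(motion=[40,0,0,11.4,0,0,0,40,0,-0.5,11.4,0,0,0,40,0,0,11.4,0,0,0,40,0,-0.5,11.4,0,0,0,40,0,0,11.4,0,0,0,40,0,0,11.4,0,0,0,40,0,0,11.4,0,0,0,40,0,0,11.5,0,0,0,8,0,0,0,0,0,0,8,0,0,0,0,0,0])

```text
time: 5.08
position: [508.5, -248.4, 132.7]
eef_rot: [[-0.527, 0.85, -0.001], [0.85, 0.527, 0.002], [0.002, 0.0, -1.0]]
force: [2.4, 3.9, -1.1]
gripper_width: 0.196
finger_force: 1.8
```

Emit:
jog_arm(motion=[8,0,0,0,0,0,0,8,0,0,0,0,0,0,8,0,0,0,0,0,0,8,0,0,0,0,0,0,8,0,0,0,0,0,0,8,0,0,0,0,0,0,8,0,0,0,0,0,0,8,0,0,0,0,0,0,8,0,0,0,0,0,0,8,0,0,0,0,0,0])

```text
time: 5.92
position: [508.7, -248.4, 133.2]
eef_rot: [[-0.527, 0.85, -0.0], [0.85, 0.527, 0.001], [0.001, 0.0, -1.0]]
force: [2.6, 4.5, -10.8]
gripper_width: 0.153
finger_force: 59.7
```

Emit:
jog_arm(motion=[8,-0.6,-11.7,0,0,0,-0.111,8,-0.7,-11.7,0,0,0,-0.111,8,-0.6,-11.7,0,0,0,-0.111,8,-0.7,-11.7,0,0,0,-0.111,8,-0.6,-11.7,0,0,0,-0.111,8,-0.7,-11.7,0,0,0,-0.111,8,-0.6,-11.7,0,0,0,-0.111,8,-0.7,-11.7,0,0,0,-0.111,8,-0.3,-6,0,0,0,-0.056,8,0,0,0,0,0,0])

```text
time: 6.75
position: [460.3, -331.6, 133.2]
eef_rot: [[-0.998, 0.067, 0.003], [0.067, 0.998, 0.001], [-0.003, 0.002, -1.0]]
force: [12.8, 3.5, -15.1]
gripper_width: 0.155
finger_force: 60.8
```

Emit:
jog_arm(motion=[8,-0.3,-5.9,0,0,0,-0.056,8,-0.3,-5.9,0,0,0,-0.056,8,-0.2,-4.2,0,0,0,-0.04,8,-0.2,-3,0,0,0,-0.03,8,0,0,0,0,0,0,8,0,0,0,0,0,0,8,0,0,0,0,0,0,8,0,0,0,0,0,0,8,0,0,0,0,0,0,8,0,0,0,0,0,0])

```text
time: 7.58
position: [460.9, -347.6, 133.1]
eef_rot: [[-0.994, -0.111, 0.002], [-0.111, 0.994, 0.006], [-0.002, 0.006, -1.0]]
force: [9.2, 17.0, -6.9]
gripper_width: 0.154
finger_force: 60.6
```

Emit:
jog_arm(motion=[8,-0.1,-2,0,0,0,-0.02,8,-0.1,-2,0,0,0,-0.02,8,-0.1,-2,0,0,0,-0.02,8,0,0,0,0,0,0,8,0,0,0,0,0,0,8,0,0,0,0,0,0,8,0,0,0,0,0,0,8,0,0,0,0,0,0,8,0,0,0,0,0,0,8,0,0,0,0,0,0])

```text
time: 8.42
position: [461.3, -348.6, 133.0]
eef_rot: [[-0.985, -0.171, -0.0], [-0.171, 0.985, 0.016], [-0.003, 0.016, -1.0]]
force: [2.0, 44.0, 10.6]
gripper_width: 0.151
finger_force: 87.7
```

```bash
python3 - <<'E'
from plan import *
p,r=start(); q=down(95.8)
n=(609.5,287.5)
p,r=rows(p,r,[(p+[0,3,0],q,2,8),(p+[0,3,0],q,4,32),((455,-340,225),q,4,32),
 ((609.5,287.5,225),down(-7.4),22,36),((609.5,287.5,170),down(-7.4),8,36)])
E
```

```text
10 [8,-0.3,1.5,0,0.008,0.001,0.035,8,-0.2,1.5,0,0.008,0.001,0.035,32,0,0,0,0,0,0,32,0,0,0,0,0,0,32,0,0,0,0,0,0,32,0,0,0,0,0,0,32,1.4,1.5,-23,0,0,0,32,1.4,1.6,-23,0,0,0,32,1.5,1.5,-23,0,0,0,32,1.4,1.6,-23,0,0,0]
10 [36,-9.9,27.7,0,0,0,0.082,36,-7.6,28.4,0,0,0,0.082,36,-5.2,28.9,0,0,0,0.082,36,-2.9,29.2,0,0,0,0.082,36,-0.5,29.4,0,0,0,0.082,36,2,29.3,0,0,0,0.082,36,4.3,29,0,0,0,0.082,36,6.7,28.6,0,0,0,0.082,36,9,27.9,0,0,0,0.082,36,11.3,27.1,0,0,0,0.082]
10 [36,13.5,26.1,0,0,0,0.082,36,15.6,24.9,0,0,0,0.082,36,17.5,23.6,0,0,0,0.082,36,19.4,22,0,0,0,0.082,36,21.2,20.4,0,0,0,0.082,36,22.8,18.6,0,0,0,0.082,36,24.2,16.6,0,0,0,0.082,36,25.5,14.6,0,0,0,0.082,36,26.6,12.5,0,0,0,0.082,36,27.5,10.2,0,0,0,0.082]
10 [36,28.3,8,0,0,0,0.082,36,28.8,5.6,0,0,0,0.082,36,0,0,6.9,0,0,0,36,0,0,6.9,0,0,0,36,0,0,6.9,0,0,0,36,0,0,6.9,0,0,0,36,0,0,6.8,0,0,0,36,0,0,6.9,0,0,0,36,0,0,6.8,0,0,0,36,0,0,6.9,0,0,0]
```

Emit:
jog_arm(motion=[8,-0.3,1.5,0,0.008,0,0.035,8,-0.2,1.5,0,0.008,0,0.035,32,0,0,0,0,0,0,32,0,0,0,0,0,0,32,0,0,0,0,0,0,32,0,0,0,0,0,0,32,0,0,-23,0,0,0,32,0,0,-23,0,0,0,32,1.5,3,-23,0,0,0,32,3.5,3,-23,0,0,0])

```text
time: 9.25
position: [455.5, -346.9, 227.1]
eef_rot: [[-0.995, -0.099, 0.003], [-0.099, 0.995, -0.017], [-0.001, -0.017, -1.0]]
force: [0.9, -0.4, -0.0]
gripper_width: 0.376
finger_force: 0.0
```

Emit:
jog_arm(motion=[36,-9.9,27.7,0,0,0,0.082,36,-7.6,28.4,0,0,0,0.082,36,-5.2,28.9,0,0,0,0.082,36,-2.9,29.2,0,0,0,0.082,36,-0.5,29.4,0,0,0,0.082,36,2,29.3,0,0,0,0.082,36,4.3,29,0,0,0,0.082,36,6.7,28.6,0,0,0,0.082,36,9,27.9,0,0,0,0.082,36,11.3,27.1,0,0,0,0.082])

```text
time: 10.08
position: [526.8, -60.5, 222.0]
eef_rot: [[-0.749, 0.663, 0.004], [0.663, 0.749, -0.017], [-0.014, -0.01, -1.0]]
force: [0.4, -1.2, -0.7]
gripper_width: 0.424
finger_force: 0.0
```

Emit:
jog_arm(motion=[36,13.5,26.1,0,0,0,0.082,36,15.6,24.9,0,0,0,0.082,36,17.5,23.6,0,0,0,0.082,36,19.4,22,0,0,0,0.082,36,21.2,20.4,0,0,0,0.082,36,22.8,18.6,0,0,0,0.082,36,24.2,16.6,0,0,0,0.082,36,25.5,14.6,0,0,0,0.082,36,26.6,12.5,0,0,0,0.082,36,27.5,10.2,0,0,0,0.082])

```text
time: 10.92
position: [597.9, 224.9, 217.4]
eef_rot: [[-0.026, 1.0, 0.004], [1.0, 0.026, -0.016], [-0.016, 0.003, -1.0]]
force: [1.0, -0.5, 0.3]
gripper_width: 0.419
finger_force: 0.0
```

Emit:
jog_arm(motion=[36,28.3,8,0,0,0,0.082,36,28.8,5.6,0,0,0,0.082,36,0,0,6.9,0,0,0,36,0,0,6.9,0,0,0,36,0,0,6.9,0,0,0,36,0,0,6.9,0,0,0,36,0,0,6.8,0,0,0,36,0,0,6.9,0,0,0,36,0,0,6.8,0,0,0,36,0,0,0,0,0,0])

```text
time: 11.75
position: [610.6, 279.4, 166.0]
eef_rot: [[0.133, 0.991, 0.0], [0.991, -0.133, -0.016], [-0.016, 0.002, -1.0]]
force: [-0.6, -0.5, -0.2]
gripper_width: 0.424
finger_force: 0.0
```

```bash
python3 - <<'E'
from plan import *
from h import *
np.set_printoptions(precision=3,suppress=True)
o=manip.get_obs(); print(o['time'],o['joint_pos'],o['position'])
p,r=start()
rows(p,r,[((609.5,287.5,120),down(-7.4),10,36)])
d=manip.get_image('top'); P=pts(d); np.savez('top1.npz',P=P,im=d['image'])
# bar check, in holder frame
a=np.radians(5.8); o=np.array([554.6,-233])
q=P[...,:2]-o; X=q[...,0]*np.cos(a)+q[...,1]*np.sin(a); Y=-q[...,0]*np.sin(a)+q[...,1]*np.cos(a); Z=P[...,2]
k=(abs(X)<150)&(abs(Y)<150)&(Z>80)&(Z<97); L=np.stack([X[k],Y[k]],1).astype(np.float32)
print('bar',len(L),cv2.minAreaRect(L),cv2.fitLine(L,cv2.DIST_HUBER,0,.01,.01).ravel())
im=d['image'].astype(int); blue=im[...,2]>im[...,0]+40
for nm,lo,hi,m in(('bed',22,28.5,blue),('lip',50,56.5,blue),('base',8.5,15.5,~blue)):
    k=(abs(X)<70)&(abs(Y)<150)&(Z>lo)&(Z<hi)&m&(np.ones_like(X,bool) if nm!='lip' else Y>40)
    print(nm,k.sum(),np.percentile(X[k],[1,5,50,95,99]),np.percentile(Y[k],[1,5,95,99]))
    if nm=='bed':
        for y0 in range(-70,50,20):
            kk=k&(Y>y0)&(Y<y0+20); print(y0,np.percentile(X[kk],[3,97]))
u,v=proj(d,[550,-260,20])[0].astype(int); u2,v2=proj(d,[590,287,60])[0].astype(int)
c=lambda u,v:cv2.resize(d['image'][v-50:v+50,u-35:u+35,::-1],(392,560),interpolation=cv2.INTER_CUBIC)
cv2.imwrite('pics/t1.png',np.hstack([c(u,v),c(u2,v2)]))
E
```

```text
11.75 [ 0.241  0.346  0.121  1.35  -0.016  1.945] [610.63  279.437 166.029]
10 [36,0.9,-0.2,4.6,0,0.002,0,36,0.8,-0.2,4.6,0,0.002,0,36,0.8,-0.2,4.6,0,0.002,0,36,0.8,-0.2,4.6,0,0.002,0,36,0.8,-0.2,4.6,0,0.002,0,36,0.8,-0.3,4.6,0,0.002,0,36,0.8,-0.2,4.6,0,0.002,0,36,0.8,-0.3,4.6,0,0.002,0,36,0.8,-0.2,4.6,0,0.002,0,36,0.9,-0.3,4.6,0,0.002,0]
bar 232 ((-56.982051849365234, -101.6663818359375), (21.379499435424805, 138.24871826171875), 88.69209289550781) [   1.      -0.004  -57.134 -102.388]
bed 366 [-19.818 -17.873   2.116  20.265  21.473] [-96.235 -69.955  47.203  79.053]
-70 [-17.672  20.649]
-50 [-18.036  20.638]
-30 [-18.083  20.017]
-10 [-16.259  20.527]
10 [-18.592  20.911]
30 [-19.337  20.145]
lip 174 [-43.223 -40.455   2.637  38.431  41.372] [55.081 56.814 80.302 81.44 ]
base 814 [-48.882 -46.315   5.929  47.793  50.386] [-129.257 -114.203   87.502   91.931]
```

View pics/t1.png

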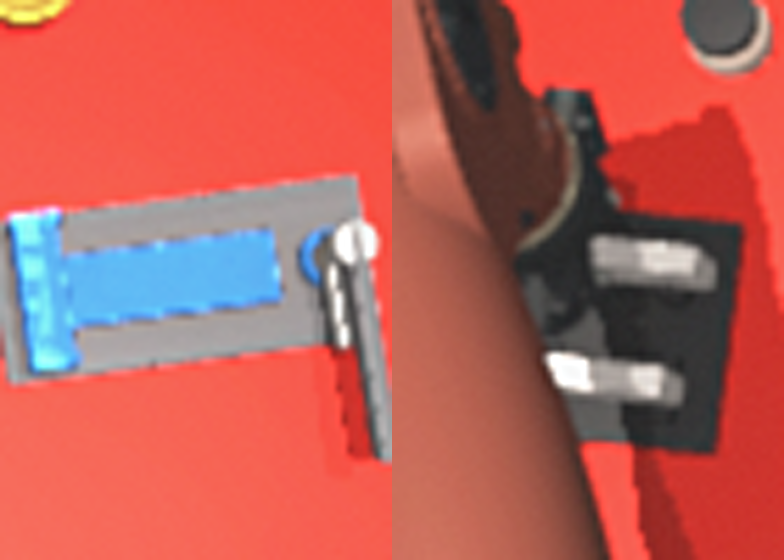

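The bar is fully open: at 90° in the holder frame, lever going down from the pivot at (353,243) in the left crop. The bed is clear, and the gripper is above the far module. I'll descend and grip it.

Emit:
jog_arm(motion=[36,0.9,-0.2,4.6,0,0.002,0,36,0.8,-0.2,4.6,0,0.002,0,36,0.8,-0.2,4.6,0,0.002,0,36,0.8,-0.2,4.6,0,0.002,0,36,0.8,-0.2,4.6,0,0.002,0,36,0.8,-0.3,4.6,0,0.002,0,36,0.8,-0.2,4.6,0,0.002,0,36,0.8,-0.3,4.6,0,0.002,0,36,0.8,-0.2,4.6,0,0.002,0,36,0.9,-0.3,4.6,0,0.002,0])

```text
time: 12.63
position: [610.3, 288.3, 121.4]
eef_rot: [[0.133, 0.991, 0.005], [0.991, -0.133, 0.004], [0.005, 0.004, -1.0]]
force: [0.6, -0.5, 0.0]
gripper_width: 0.422
finger_force: 0.0
```

Emit:
jog_arm(motion=[10,0,0,0,0,0,0,10,0,0,0,0,0,0,10,0,0,0,0,0,0,10,0,0,0,0,0,0,10,0,0,0,0,0,0,10,0,0,0,0,0,0,10,0,0,0,0,0,0,10,0,0,0,0,0,0,10,0,0,0,0,0,0,10,0,0,0,0,0,0], force=60)

```text
time: 13.47
position: [609.8, 288.2, 121.5]
eef_rot: [[0.132, 0.991, 0.004], [0.991, -0.132, 0.004], [0.004, 0.003, -1.0]]
force: [-5.2, 0.0, -5.7]
gripper_width: 0.173
finger_force: 60.8
```

Gripped. Now I lift it and carry it over the holder, tilting it on the way so it can be laid down at 42°.

```bash
cat >> plan.py <<'E'
A=np.radians(5.8); HX=np.r_[np.cos(A),np.sin(A),0]; HY=np.r_[-np.sin(A),np.cos(A),0]; UP=np.r_[0,0,1.]; HO=np.r_[554.6,-233,0]
def H(x,y,z): return HO+x*HX+y*HY+z*UP
def tilt(deg):   # tool fingers along holder +x, depressed by deg; tool y up
    t=np.radians(deg); z=np.cos(t)*HX-np.sin(t)*UP; y=np.sin(t)*HX+np.cos(t)*UP
    return np.column_stack([np.cross(y,z),y,z])
E
python3 - <<'E'
from plan import *
p,r=start()
p,r=rows(p,r,[(p+[0,0,120],r,8,10),(H(-46.9,-16,190),tilt(42),22,10)])
print(p)
E
```

```text
10 [10,0.1,0,-15,0,0,0,10,0.1,0.1,-15,0,0,0,10,0.1,0,-15,0,0,0,10,0,0.1,-15,0,0,0,10,0.1,0,-15,0,0,0,10,0,0.1,-15,0,0,0,10,0.1,0,-15,0,0,0,10,0,0.1,-15,0,0,0,10,-25,-1.3,2.2,-0.038,0.004,-0.01,10,-25,-1.6,2.1,-0.038,0.004,-0.01]
10 [10,-25,-1.9,1.9,-0.038,0.004,-0.01,10,-25,-2.2,1.7,-0.038,0.004,-0.01,10,-25,-2.6,1.5,-0.038,0.004,-0.01,10,-25,-2.9,1.3,-0.038,0.004,-0.01,10,-24.9,-3.1,1.1,-0.038,0.004,-0.01,10,-24.9,-3.4,0.9,-0.038,0.004,-0.01,10,-24.9,-3.7,0.7,-0.038,0.004,-0.01,10,-24.8,-4,0.4,-0.038,0.004,-0.01,10,-24.8,-4.2,0.2,-0.038,0.004,-0.01,10,-24.8,-4.5,-0.1,-0.038,0.004,-0.01]
10 [10,-24.7,-4.7,-0.4,-0.038,0.004,-0.01,10,-24.7,-5,-0.7,-0.038,0.004,-0.01,10,-24.6,-5.2,-0.9,-0.038,0.004,-0.01,10,-24.5,-5.4,-1.3,-0.038,0.004,-0.01,10,-24.5,-5.6,-1.6,-0.038,0.004,-0.01,10,-24.4,-5.7,-1.9,-0.038,0.004,-0.01,10,-24.3,-5.9,-2.2,-0.038,0.004,-0.01,10,-24.3,-6.1,-2.5,-0.038,0.004,-0.01,10,-24.2,-6.2,-2.8,-0.038,0.004,-0.01,10,-24.2,-6.4,-3.1,-0.038,0.004,-0.01]
[ 509.58364837 -253.7035603   189.97125519]
```

Emit:
jog_arm(motion=[10,0,0,-15,0,0,0,10,0,0,-15,0,0,0,10,0,0,-15,0,0,0,10,0,0,-15,0,0,0,10,0,0,-15,0,0,0,10,0,0,-15,0,0,0,10,0.2,0,-15,0,0,0,10,0.2,0.4,-15,0,0,0,10,-25,-1.3,2.2,-0.038,0.004,-0.01,10,-25,-1.6,2.1,-0.038,0.004,-0.01])

```text
time: 14.3
position: [603.0, 239.0, 239.1]
eef_rot: [[0.111, 0.99, 0.087], [0.994, -0.111, 0.003], [0.013, 0.087, -0.996]]
force: [-0.1, -0.9, -2.5]
gripper_width: 0.176
finger_force: 61.2
```

Emit:
jog_arm(motion=[10,-25,-1.9,1.9,-0.038,0.004,-0.01,10,-25,-2.2,1.7,-0.038,0.004,-0.01,10,-25,-2.6,1.5,-0.038,0.004,-0.01,10,-25,-2.9,1.3,-0.038,0.004,-0.01,10,-24.9,-3.1,1.1,-0.038,0.004,-0.01,10,-24.9,-3.4,0.9,-0.038,0.004,-0.01,10,-24.9,-3.7,0.7,-0.038,0.004,-0.01,10,-24.8,-4,0.4,-0.038,0.004,-0.01,10,-24.8,-4.2,0.2,-0.038,0.004,-0.01,10,-24.8,-4.5,-0.1,-0.038,0.004,-0.01])

```text
time: 15.13
position: [555.7, -8.9, 214.9]
eef_rot: [[0.006, 0.893, 0.45], [1.0, -0.015, 0.017], [0.022, 0.45, -0.893]]
force: [-0.2, -0.6, -2.2]
gripper_width: 0.179
finger_force: 61.2
```

Emit:
jog_arm(motion=[10,-24.7,-4.7,-0.4,-0.038,0.004,-0.01,10,-24.7,-5,-0.7,-0.038,0.004,-0.01,10,-24.6,-5.2,-0.9,-0.038,0.004,-0.01,10,-24.5,-5.4,-1.3,-0.038,0.004,-0.01,10,-24.5,-5.6,-1.6,-0.038,0.004,-0.01,10,-24.4,-5.7,-1.9,-0.038,0.004,-0.01,10,-24.3,-5.9,-2.2,-0.038,0.004,-0.01,10,-24.3,-6.1,-2.5,-0.038,0.004,-0.01,10,-24.2,-6.2,-2.8,-0.038,0.004,-0.01,10,-24.2,-6.4,-3.1,-0.038,0.004,-0.01])

```text
time: 15.97
position: [509.6, -255.9, 191.5]
eef_rot: [[-0.096, 0.659, 0.746], [0.995, 0.071, 0.066], [-0.009, 0.749, -0.662]]
force: [0.5, -0.8, -3.4]
gripper_width: 0.175
finger_force: 61.3
```

```bash
python3 - <<'E'
from plan import *
from h import *
np.set_printoptions(precision=3,suppress=True)
o=manip.get_obs(); print(o['time'],o['joint_pos'],o['position'],H(-46.9,-16,190)); print(o['eef_rot']); print(tilt(42),o['force'])
d=manip.get_image('side'); P=pts(d)
# module in tool frame: bright points near grasp
p,r=start(); L=(P-p)@r
k=(abs(L[...,0])<80)&(L[...,1]>-25)&(L[...,1]<25)&(L[...,2]>74)&(L[...,2]<125); q=L[k]
print(len(q),np.percentile(q,[2,50,98],axis=0))
u,v=proj(d,H(0,-20,80))[0].astype(int)
cv2.imwrite('pics/s2.png',cv2.resize(d['image'][v-60:v+60,u-80:u+80,::-1],(800,600),interpolation=cv2.INTER_CUBIC))
E
```

```text
15.9667 [-0.981 -0.619 -0.892  0.799  0.716  0.68 ] [ 509.585 -255.91   191.479] [ 509.557 -253.658  190.   ]
[[-0.096  0.659  0.746]
 [ 0.995  0.071  0.066]
 [-0.009  0.749 -0.662]]
[[-0.101  0.666  0.739]
 [ 0.995  0.068  0.075]
 [-0.     0.743 -0.669]] [ 0.472 -0.767 -3.445]
133 [[-62.413  -4.853  75.31 ]
 [-52.57    9.684  90.096]
 [ 44.379  18.501 109.133]]
```

View pics/s2.png

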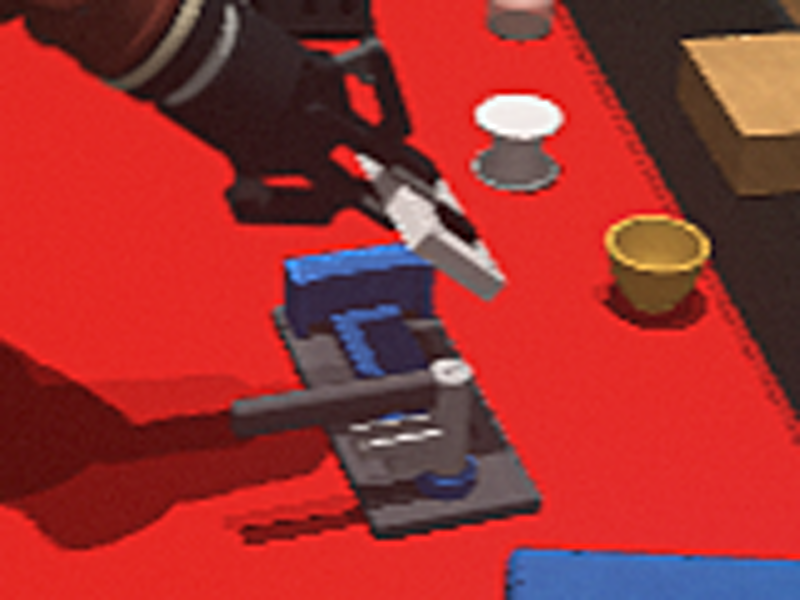

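The module is held at 42° with its black components on the upper face (near (455,215)), end face at (470,265), above the bed. Lowering it now.

```bash
python3 - <<'E'
from plan import *
p,r=start()
p,r=rows(p,r,[(H(-46.9,-16,150),tilt(42),4,10),(H(-46.9,-16,101),tilt(42),6,10)])
E
```

```text
10 [10,1.5,-7.3,7,0.003,0.003,0.001,10,1.5,-7.3,7,0.003,0.003,0.001,10,1.5,-7.2,7,0.003,0.003,0.001,10,1.4,-7.3,7,0.003,0.003,0.001,10,0,-6.1,5.5,0,0,0,10,0,-6,5.5,0,0,0,10,0,-6.1,5.5,0,0,0,10,0,-6,5.5,0,0,0,10,0,-6.1,5.4,0,0,0,10,0,-6,5.5,0,0,0]
```

Emit:
jog_arm(motion=[10,1.5,-7.3,7,0.003,0.003,0.001,10,1.5,-7.3,7,0.003,0.003,0.001,10,1.5,-7.2,7,0.003,0.003,0.001,10,1.4,-7.3,7,0.003,0.003,0.001,10,0,-6.1,5.5,0,0,0,10,0,-6,5.5,0,0,0,10,0,-6.1,5.5,0,0,0,10,0,-6,5.5,0,0,0,10,0,-6.1,5.4,0,0,0,10,0,-6,5.5,0,0,0])

```text
time: 16.85
position: [515.3, -254.3, 111.2]
eef_rot: [[-0.102, 0.658, 0.746], [0.995, 0.075, 0.069], [-0.011, 0.749, -0.662]]
force: [0.5, -18.5, 40.6]
gripper_width: 0.175
finger_force: 125.9
```

```bash
python3 - <<'E'
from plan import *
from h import *
np.set_printoptions(precision=3,suppress=True)
o=manip.get_obs(); print(o['time'],o['joint_pos'],o['position'],H(-46.9,-16,101),o['force']); p,r=start()
print((R.from_matrix(r.T@tilt(42))).as_rotvec())
for n in('side','top'):
    d=manip.get_image(n); P=pts(d); q=(P-HO); X=q@HX;Y=q@HY;Z=P[...,2]
    L=(P-p)@r
    k=(abs(L[...,0])<75)&(L[...,1]>-25)&(L[...,1]<25)&(L[...,2]>85)&(L[...,2]<125)&(Z>28); w=L[k]
    if len(w)>9: print(n,len(w),np.percentile(w,[2,98],axis=0), 'holder y',np.percentile(Y[k],[1,99]),'x max',np.percentile(X[k],98))
E
```

```text
16.85 [-0.968 -0.501 -0.967  0.601  0.713  0.687] [ 515.32  -254.329  111.194] [ 509.557 -253.658  101.   ] [  0.531 -18.493  40.605]
[0.009 0.006 0.008]
side 112 [[-56.489  -7.488  86.096]
 [ 59.152  17.41  118.749]] holder y [-76.31   51.029] x max 49.928170088436005
top 169 [[-53.473   1.762  85.614]
 [ 73.044  18.762 116.82 ]] holder y [-72.292  56.349] x max 50.68173753940677
```

Emit:
jog_arm(motion=[10,0,7.5,-6.7,0,0,0,10,-2,7.5,-6.7,0,0,0,10,-2,7.5,-6.7,0,0,0,10,0,0,0,0,0,0,10,0,0,0,0,0,0,10,0,0,0,0,0,0,10,0,0,0,0,0,0,10,0,0,0,0,0,0,10,0,0,0,0,0,0,10,0,0,0,0,0,0])

```text
time: 17.78
position: [511.2, -251.5, 130.5]
eef_rot: [[-0.103, 0.671, 0.735], [0.995, 0.065, 0.08], [0.006, 0.739, -0.674]]
force: [0.4, 0.3, -2.7]
gripper_width: 0.175
finger_force: 62.9
```

```bash
python3 - <<'E'
from plan import *
from h import *
np.set_printoptions(precision=1,suppress=True)
o=manip.get_obs(); print(o['time'],o['joint_pos'],o['position'],(o['position']-HO)@np.c_[HX,HY,UP],o['force'],o['gripper_width']); p,r=start()
c=[]
for n in('side','top'):
    d=manip.get_image(n); P=pts(d); q=(P-HO); X=q@HX;Y=q@HY;Z=P[...,2]; L=(P-p)@r
    k=(abs(L[...,0])<80)&(L[...,1]>-12)&(L[...,1]<12)&(L[...,2]>76)&(L[...,2]<125)&(Z>56)
    w=L[k]; print(n,k.sum(),np.percentile(w,[1,5,95,99],axis=0),'Y',np.percentile(Y[k],[1,99]),'slope y vs x',np.polyfit(w[:,0],w[:,1],1),np.polyfit(w[:,2],w[:,1],1))
    u,v=proj(d,H(0,-20,60))[0].astype(int)
    c.append(cv2.resize(d['image'][v-50:v+50,u-33:u+33,::-1],(396,600),interpolation=cv2.INTER_CUBIC))
cv2.imwrite('pics/b3.png',np.hstack(c))
E
```

```text
17.7833 [-1.  -0.5 -0.9  0.7  0.7  0.7] [ 511.2 -251.5  130.5] [-45.1 -14.  130.5] [ 0.4  0.3 -2.7] 0.17503971187932837
side 89 [[-61.6  -4.8  77. ]
 [-60.9  -1.   77.5]
 [ 28.6  10.2 113.3]
 [ 43.6  10.6 117. ]] Y [-75.2  30.1] slope y vs x [0.1 9. ] [0. 5.]
top 186 [[-55.8  -3.7  76.5]
 [-52.7   4.9  78.7]
 [ 72.6  11.6 113.6]
 [ 75.7  11.9 117.4]] Y [-69.4  62.3] slope y vs x [-0.   9.1] [-0.   9.7]
```

View pics/b3.png

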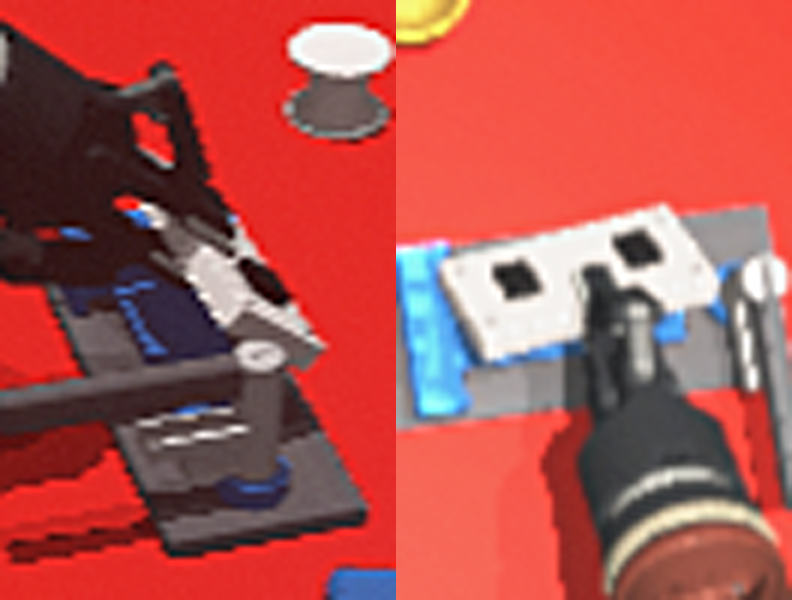

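The top crop shows the module turned about 8° in its plane: long edges slope from (440,260) to (665,205), while the holder's slope is about half that. It's also off-centre toward the lip. I'll quantify this in the tool frame.

```bash
python3 - <<'E'
from plan import *
from h import *
np.set_printoptions(precision=1,suppress=True)
p,r=start()
for n in('top','side'):
    d=manip.get_image(n); P=pts(d); L=(P-p)@r; im=d['image'].astype(int)
    br=(im.min(-1)>90)&(im.max(-1)-im.min(-1)<60)
    k=br&(abs(L[...,0])<95)&(L[...,1]>0)&(L[...,1]<16)&(L[...,2]>35)&(L[...,2]<135)
    m=k.astype(np.uint8); c,lab,st,_=cv2.connectedComponentsWithStats(m); i=1+np.argmax(st[1:,4]); w=L[lab==i]
    print(n,len(w),cv2.minAreaRect(w[:,[0,2]].astype(np.float32)),'y',np.percentile(w[:,1],[2,50,98]), np.linalg.lstsq(np.c_[w[:,0],w[:,2]-80,np.ones(len(w))],w[:,1],rcond=None)[0])
E
```

```text
top 461 ((5.811077117919922, 76.20433807373047), (69.3079833984375, 131.48646545410156), 80.15320587158203) y [ 1.6  9.2 14.6] [0. 0. 9.]
side 126 ((-20.026784896850586, 76.03531646728516), (64.6365737915039, 86.12045288085938), 82.76300811767578) y [ 0.3  8.6 14.1] [0.  0.1 9.1]
```

```bash
python3 - <<'E'
from plan import *
p,r=start()
q=tilt(42)@R.from_rotvec([0,-.148,0]).as_matrix(); o=q@np.r_[5.8,1,76]
T=lambda dz:H(10.8,-19,45+dz)-o
print(T(0),(T(0)-HO)@np.c_[HX,HY,UP])
p,r=rows(p,r,[(T(40),q,6,10),(T(5),q,8,10),(T(0),q,6,10)])
E
```

```text
[ 509.8383183  -251.14595626   95.12713207] [-46.36629676 -13.52961201  95.12713207]
10 [10,0.1,0.4,-0.6,-0.001,-0.026,0,10,0.1,0.4,-0.7,-0.001,-0.026,0,10,0.1,0.4,-0.6,-0.001,-0.026,0,10,0.1,0.3,-0.7,-0.001,-0.026,0,10,0,0.4,-0.6,-0.001,-0.026,0,10,0,0.3,-0.7,-0.001,-0.026,0,10,0.4,-3.3,2.9,0,0,0,10,0.4,-3.2,2.9,0,0,0,10,0.5,-3.3,2.9,0,0,0,10,0.4,-3.2,2.9,0,0,0]
10 [10,0.5,-3.3,2.9,0,0,0,10,0.4,-3.2,2.9,0,0,0,10,0.5,-3.3,2.9,0,0,0,10,0.4,-3.2,2.9,0,0,0,10,0.1,-0.6,0.5,0,0,0,10,0.1,-0.6,0.6,0,0,0,10,0.1,-0.6,0.5,0,0,0,10,0.1,-0.6,0.6,0,0,0,10,0,-0.7,0.5,0,0,0,10,0.1,-0.6,0.6,0,0,0]
```

Emit:
jog_arm(motion=[10,0.1,0.4,-0.6,0,-0.026,0,10,0.1,0.4,-0.7,0,-0.026,0,10,0.1,0.4,-0.6,0,-0.026,0,10,0.1,0.3,-0.7,0,-0.026,0,10,0,0.4,-0.6,0,-0.026,0,10,0,0.3,-0.7,0,-0.026,0,10,0.4,-3.3,2.9,0,0,0,10,0.4,-3.2,2.9,0,0,0,10,0.5,-3.3,2.9,0,0,0,10,0.4,-3.2,2.9,0,0,0])

```text
time: 18.82
position: [510.9, -252.5, 117.4]
eef_rot: [[0.011, 0.672, 0.741], [0.995, 0.065, -0.074], [-0.097, 0.738, -0.668]]
force: [0.0, 0.1, -3.2]
gripper_width: 0.176
finger_force: 62.8
```

```bash
cat > mod.py <<'E'
from plan import *
from h import *
np.set_printoptions(precision=1,suppress=True)
def module(n='top',zlo=33,xr=70):
    """bright module top-face points in holder axes"""
    d=manip.get_image(n); P=pts(d); im=d['image'].astype(int); q=P-HO; L=np.stack([q@HX,q@HY,P[...,2]],-1)
    k=(im.min(-1)>90)&(im.max(-1)-im.min(-1)<60)&(abs(L[...,0])<xr)&(L[...,1]>-92)&(L[...,1]<85)&(L[...,2]>zlo)&(L[...,2]<110)
    c,lab,st,_=cv2.connectedComponentsWithStats(k.astype(np.uint8)); i=1+np.argmax(st[1:,4]); w=L[lab==i]
    z=np.linalg.lstsq(np.c_[w[:,:2],np.ones(len(w))],w[:,2],rcond=None)[0]
    print(n,len(w),cv2.minAreaRect(w[:,:2].astype(np.float32)),'Y',np.percentile(w[:,1],[1,99]),'X',np.percentile(w[:,0],[1,99]),'z plane',np.round(z,2),'z',np.percentile(w[:,2],[2,50,98]))
    return d
E
python3 - <<'E'
from mod import *
o=manip.get_obs(); print(o['time'],o['position'],(o['position']-HO)@np.c_[HX,HY,UP],o['force'])
module('top'); module('side')
E
```

```text
18.8167 [ 510.9 -252.5  117.4] [-45.5 -15.  117.4] [ 0.   0.1 -3.2]
top 566 ((12.253084182739258, -20.095115661621094), (57.60890579223633, 131.6646728515625), 1.3123303651809692) Y [-83.6  44.8] X [-16.1  41.2] z plane [-0.7 -0.  84.5] z [49.4 78.7 95.9]
side 172 ((7.482994079589844, -36.696006774902344), (59.090309143066406, 104.84091186523438), 0.9901736378669739) Y [-87.3   7.2] X [-17.4  36.8] z plane [-0.7  0.1 82.2] z [45.3 82.6 92.6]
```

Emit:
jog_arm(motion=[10,0.7,-3.3,2.9,0,0,0,10,0.7,-3.2,2.9,0,0,0,10,0.7,-3.3,2.9,0,0,0,10,0.7,-3.2,2.9,0,0,0,10,0.1,-0.6,0.5,0,0,0,10,0.1,-0.6,0.6,0,0,0,10,0.1,-0.6,0.5,0,0,0,10,0,0,0,0,0,0,10,0,0,0,0,0,0,10,0,0,0,0,0,0])

```text
time: 19.75
position: [513.6, -254.0, 99.3]
eef_rot: [[0.009, 0.673, 0.739], [0.995, 0.065, -0.072], [-0.096, 0.737, -0.669]]
force: [-0.3, 0.2, -2.3]
gripper_width: 0.171
finger_force: 62.8
```

Emit:
jog_arm(motion=[10,0.3,-1.5,0.2,0,0,0,10,0.3,-1.5,0.2,0,0,0,10,0.3,-1.5,0.2,0,0,0,10,0.3,-1,0,0,0,0,10,0,0,0,0,0,0,10,0,0,0,0,0,0,10,0,0,0,0,0,0,10,0,0,0,0,0,0,10,0,0,0,0,0,0,10,0,0,0,0,0,0])

```text
time: 20.58
position: [512.2, -255.0, 95.3]
eef_rot: [[0.008, 0.675, 0.738], [0.995, 0.065, -0.07], [-0.095, 0.735, -0.671]]
force: [1.2, -0.4, -2.6]
gripper_width: 0.176
finger_force: 62.8
```

Emit:
jog_arm(motion=[10,1.2,-0.5,0,0,0,0,10,1.2,-0.5,0,0,0,0,10,1.2,-0.5,0,0,0,0,10,0,0,0,0,0,0,10,0,0,0,0,0,0,10,0,0,0,0,0,0,10,0,0,0,0,0,0,10,0,0,0,0,0,0,10,0,0,0,0,0,0,10,0,0,0,0,0,0])

```text
time: 21.42
position: [512.9, -253.3, 94.5]
eef_rot: [[0.006, 0.676, 0.737], [0.996, 0.065, -0.068], [-0.094, 0.734, -0.673]]
force: [1.2, -1.2, -0.1]
gripper_width: 0.174
finger_force: 62.8
```

```bash
python3 - <<'E'
from mod import *
o=manip.get_obs(); print(o['time'],np.round(o['joint_pos'],3),o['position'],(o['position']-HO)@np.c_[HX,HY,UP],o['force'])
module('top'); module('side')
E
```

```text
21.4167 [-0.9 -0.6 -1.1  0.5  0.6  0.8] [ 512.9 -253.3   94.5] [-43.5 -16.   94.5] [ 1.2 -1.2 -0.1]
top 487 ((8.946401596069336, -20.870590209960938), (132.22093200683594, 61.11469268798828), 88.45967864990234) Y [-85.2  43.5] X [-14.9  38.3] z plane [-0.6  0.  62.8] z [34.1 58.3 72.7]
side 86 ((8.322088241577148, -33.87641906738281), (109.7923583984375, 40.14511489868164), 57.70213317871094) Y [-72.1   3.5] X [-15.2  34.6] z plane [-0.2 -0.4 45.4] z [35.6 62.  72.1]
```

```bash
python3 - <<'E'
from plan import *
o=manip.get_obs(); print(np.array(o['joint_pos']).round(4).tolist())
p,r=start()
# planar wrist-chain check: tool dir vs joints
j=o['joint_pos']; print(j[1]-j[2]+j[3], r[:,2])
E
```

```text
[-0.9219, -0.6261, -1.0955, 0.4627, 0.5778, 0.8097]
0.9321643447908883 [ 0.73691698 -0.06776    -0.67257858]
```

```bash
cat > kin.py <<'E'
from plan import *
from scipy.optimize import least_squares
D=[([0.883,.1045,.0965,1.564,0,1.353],(271.5,534.9,303.5)),([-0.68,0,-0.15,1.42,0,.33],(509.6,-247.7,225.3)),([.241,.346,.121,1.35,-.016,1.945],(610.63,279.44,166.03)),
([-.981,-.619,-.892,.799,.716,.68],(509.585,-255.91,191.479)),([-.968,-.501,-.967,.601,.713,.687],(515.32,-254.33,111.19)),([-0.9219,-0.6261,-1.0955,0.4627,0.5778,0.8097],(512.9,-253.3,94.5))]
Ry=lambda a:R.from_rotvec([0,a,0]).as_matrix(); Rz=lambda a:R.from_rotvec([0,0,a]).as_matrix(); Rx=lambda a:R.from_rotvec([a,0,0]).as_matrix()
def fk(q,k):
    a,h,L1,L2,c,d,L4,Lt=k
    B=Rz(q[0]); P2=q[1]-q[2]; P=P2+q[3]
    w=np.r_[a+L1*np.sin(q[1])+L2*np.cos(P2+c), d, h+L1*np.cos(q[1])-L2*np.sin(P2+c)]
    W=B@Ry(P)                 # x axis = forward direction pitched down
    F=W@Rz(q[4]*S5)
    p=B@w+L4*W[:,0]+Lt*F[:,0]
    return p,F
S5=1
E
python3 - <<'E'
import kin; from kin import *
np.set_printoptions(precision=3,suppress=True)
for s in(1,-1):
    kin.S5=s
    f=lambda k:np.concatenate([fk(q,k)[0]-p for q,p in D])
    best=min((least_squares(f,[a,h,400,400,c,d,50,150],loss='soft_l1') for a in(0,100) for h in(300,400) for c in(-.1,.1) for d in(-130,130)),key=lambda s:s.cost)
    print(s,best.cost,best.x,best.fun.round(1)); print(fk(D[-1][0],best.x)[1])
p,r=start(); print(r)
E
```

```text
1 1.860671550631704 [  1.634 292.535 335.709 551.091 169.56  129.073 134.612 231.491] [ 0.6 -0.5 -0.5  0.7  1.1  1.3  0.1 -0.2 -0.4 -0.  -0.2  0.2  0.1  0.2
 -0.1 -0.1 -0.  -0.1]
[[ 0.737  0.471  0.485]
 [-0.068  0.766 -0.64 ]
 [-0.673  0.439  0.596]]
-1 186.36297403907287 [ 181.34   213.865  340.45   369.965   25.088  129.706  492.839 -228.966] [  0.5   0.4  -1.2  -0.8   3.   26.4  -0.1   0.4  38.   -0.3  -1.7 -65.
   3.9  -7.2 -29.8  -8.7  10.1   1.2]
[[-0.133  0.864  0.485]
 [-0.728  0.247 -0.64 ]
 [-0.673 -0.439  0.596]]
[[ 0.006  0.676  0.737]
 [ 0.996  0.065 -0.068]
 [-0.094  0.734 -0.673]]
```

```bash
cat >> kin.py <<'E'
KP=[1.634,292.535,335.709,551.091,169.56-54*np.pi,129.073,134.612,231.491]
LO=np.array([-2.99,-.84,-1.1,-1.84,-1.51]); HI=np.array([2.99,1.86,1.16,2.11,1.56])
def ik(p,z,q0=(-.92,-.62,-1.05,.46,.58)):
    f=lambda q:np.r_[fk(q,KP)[0]-p,200*(fk(q,KP)[1][:,0]-z)]
    s=least_squares(f,q0); return s.x,np.abs(s.fun).max()
E
python3 - <<'E'
from kin import *
np.set_printoptions(precision=3,suppress=True)
p,r=start(); print(ik(p,r[:,2]))
tip=p+73*r[:,2]
psi=R.from_rotvec([0,-.09,0]).as_matrix()
for th in(38,42,46,50,55,60,70):
    for ret in(0,20,30,40):
        q=tilt(th)@psi; P=tip-(73+ret)*q[:,2]; x,e=ik(P,q[:,2]); print(th,ret,(P-HO)@np.c_[HX,HY,UP].round(1),x,'res %.2f'%e,'OK' if (x>LO+.01).all() and (x<HI-.01).all() else '')
E
```

```text
(array([-0.922, -0.626, -1.096,  0.462,  0.578]), np.float64(3.608224830031759e-14))
38 0 [-47.99  -19.919  90.116] [-0.981 -0.596 -1.112  0.424  0.708] res 0.00 
38 20 [-63.767 -18.138 102.379] [-1.015 -0.685 -1.138  0.512  0.728] res 0.00 
38 30 [-71.656 -17.247 108.511] [-1.032 -0.729 -1.149  0.557  0.738] res 0.00 
38 40 [-79.545 -16.356 114.642] [-1.051 -0.771 -1.16   0.603  0.748] res 0.00 
42 0 [-44.711 -19.914  94.003] [-0.951 -0.564 -1.053  0.493  0.641] res 0.00 OK
42 20 [-59.591 -18.131 107.332] [-0.981 -0.645 -1.075  0.571  0.658] res 0.00 OK
42 30 [-67.03  -17.239 113.996] [-0.997 -0.684 -1.084  0.612  0.666] res 0.00 OK
42 40 [-74.47  -16.348 120.66 ] [-1.013 -0.722 -1.093  0.652  0.675] res 0.00 
46 0 [-41.169 -19.909  97.654] [-0.92  -0.524 -0.991  0.555  0.574] res 0.00 OK
46 20 [-55.077 -18.124 111.982] [-0.947 -0.598 -1.009  0.625  0.588] res 0.00 OK
46 30 [-62.032 -17.232 119.146] [-0.961 -0.633 -1.017  0.661  0.595] res 0.00 OK
46 40 [-68.986 -16.339 126.311] [-0.975 -0.668 -1.024  0.698  0.602] res 0.00 OK
50 0 [-37.379 -19.903 101.049] [-0.888 -0.479 -0.927  0.
[... 535 characters left out ...]
.544] [-0.887 -0.531 -0.863  0.794  0.442] res 0.00 OK
60 0 [-26.946 -19.887 108.318] [-0.809 -0.347 -0.76   0.747  0.345] res 0.00 OK
60 20 [-36.958 -18.096 125.569] [-0.824 -0.399 -0.766  0.797  0.351] res 0.00 OK
60 30 [-41.964 -17.2   134.194] [-0.832 -0.424 -0.768  0.822  0.354] res 0.00 OK
60 40 [-46.97  -16.305 142.819] [-0.84  -0.448 -0.77   0.848  0.357] res 0.00 OK
70 0 [-15.402 -19.869 113.674] [-0.733 -0.193 -0.58   0.878  0.193] res 0.00 OK
70 20 [-22.252 -18.073 132.392] [-0.741 -0.233 -0.579  0.921  0.196] res 0.00 OK
70 30 [-25.677 -17.175 141.751] [-0.745 -0.252 -0.577  0.942  0.197] res 0.00 OK
70 40 [-29.101 -16.277 151.11 ] [-0.749 -0.27  -0.575  0.963  0.198] res 0.00 OK
```

```bash
python3 - <<'E'
from kin import *
np.set_printoptions(precision=3,suppress=True)
p,r=start(); tip=p+73*r[:,2]; print('tip',(tip-HO)@np.c_[HX,HY,UP])
for th in(46,50,54,58):
  for ps in(-.05,.05,.12):
    q=tilt(th)@R.from_rotvec([0,ps,0]).as_matrix()
    for t in((0,-22,50),(-20,-22,66),(-27,-22,55),(-32,-22,45),(-37,-22,30),(-50,-22,40)):
        x,e=ik(H(*t)-73*q[:,2],q[:,2]); print(th,ps,'tip',t,x[[1,2]],'OK' if (x>LO+.01).all() and (x<HI-.01).all() else '--')
E
```

```text
tip [  9.51  -26.307  45.354]
46 -0.05 tip (0, -22, 50) [-0.522 -0.972] OK
46 -0.05 tip (-20, -22, 66) [-0.603 -0.991] OK
46 -0.05 tip (-27, -22, 55) [-0.606 -1.013] OK
46 -0.05 tip (-32, -22, 45) [-0.603 -1.03 ] OK
46 -0.05 tip (-37, -22, 30) [-0.59  -1.049] OK
46 -0.05 tip (-50, -22, 40) [-0.643 -1.061] OK
46 0.05 tip (0, -22, 50) [-0.38  -0.857] OK
46 0.05 tip (-20, -22, 66) [-0.446 -0.872] OK
46 0.05 tip (-27, -22, 55) [-0.444 -0.891] OK
46 0.05 tip (-32, -22, 45) [-0.439 -0.905] OK
46 0.05 tip (-37, -22, 30) [-0.423 -0.923] OK
46 0.05 tip (-50, -22, 40) [-0.465 -0.931] OK
46 0.12 tip (0, -22, 50) [-0.278 -0.771] OK
46 0.12 tip (-20, -22, 66) [-0.336 -0.784] OK
46 0.12 tip (-27, -22, 55) [-0.332 -0.801] OK
46 0.12 tip (-32, -22, 45) [-0.324 -0.815] OK
46 0.12 tip (-37, -22, 30) [-0.308 -0.831] OK
46 0.12 tip (-50, -22, 40) [-0.344 -0.838] OK
50 -0.05 tip (0, -22, 50) [-0.478 -0.91 ] OK
50 -0.05 tip (-20, -22, 66) [-0.556 -0.93 ] OK
50 -0.05 tip (-27, -22, 55) [-0.56  -0.953] OK
50 -0.05 tip (-32, -22, 45) [-0.559 -0.971] OK
50 -0.05 tip (-37, -22, 30) [-0.549 -0.992] OK
50 -0.05 
[... 1539 characters left out ...]
 -0.827] OK
58 -0.05 tip (-32, -22, 45) [-0.457 -0.847] OK
58 -0.05 tip (-37, -22, 30) [-0.451 -0.871] OK
58 -0.05 tip (-50, -22, 40) [-0.499 -0.885] OK
58 0.05 tip (0, -22, 50) [-0.264 -0.681] OK
58 0.05 tip (-20, -22, 66) [-0.327 -0.701] OK
58 0.05 tip (-27, -22, 55) [-0.33  -0.724] OK
58 0.05 tip (-32, -22, 45) [-0.33  -0.743] OK
58 0.05 tip (-37, -22, 30) [-0.322 -0.765] OK
58 0.05 tip (-50, -22, 40) [-0.363 -0.777] OK
58 0.12 tip (0, -22, 50) [-0.179 -0.607] OK
58 0.12 tip (-20, -22, 66) [-0.237 -0.626] OK
58 0.12 tip (-27, -22, 55) [-0.239 -0.648] OK
58 0.12 tip (-32, -22, 45) [-0.238 -0.666] OK
58 0.12 tip (-37, -22, 30) [-0.228 -0.687] OK
58 0.12 tip (-50, -22, 40) [-0.266 -0.698] OK
```

```bash
python3 - <<'E'
from kin import *
p,r=start()
def tp(t,th,ps):
    q=tilt(th)@R.from_rotvec([0,ps,0]).as_matrix(); P=H(*t)-73*q[:,2]; print(ik(P,q[:,2])[0].round(2)); return P,q
s=[(p+9*r[:,1],r,6,36),(p+9*r[:,1],r,4,36),(*tp((1,-25,67),43,-.08),10,36),(*tp((-13,-24,41.4),44,-.02),10,36)]
rows(p,r,s)
E
```

```text
[-0.96 -0.61 -1.03  0.6   0.64]
[-1.01 -0.51 -0.99  0.64  0.69]
10 [36,0,1.5,0,0,0,0,36,0,1.5,0,0,0,0,36,0,1.5,0,0,0,0,36,0,1.5,0,0,0,0,36,0,1.5,0,0,0,0,36,0,1.5,0,0,0,0,36,0,0,0,0,0,0,36,0,0,0,0,0,0,36,0,0,0,0,0,0,36,0,0,0,0,0,0]
10 [36,-0.6,0.1,-2.1,0,0.006,0,36,-0.6,0.1,-2.1,0,0.006,0,36,-0.6,0.1,-2.1,0,0.006,0,36,-0.6,0.2,-2.1,0,0.006,0,36,-0.6,0.1,-2.1,0,0.006,0,36,-0.6,0.2,-2.1,0,0.006,0,36,-0.5,0.1,-2.1,0,0.006,0,36,-0.5,0.2,-2.1,0,0.006,0,36,-0.5,0.1,-2.1,0,0.006,0,36,-0.5,0.2,-2,0,0.006,0]
10 [36,-0.3,-2.7,0.7,0.002,0.006,0,36,-0.3,-2.7,0.7,0.002,0.006,0,36,-0.3,-2.7,0.7,0.002,0.006,0,36,-0.3,-2.7,0.7,0.002,0.006,0,36,-0.3,-2.7,0.7,0.002,0.006,0,36,-0.3,-2.7,0.8,0.002,0.006,0,36,-0.3,-2.7,0.7,0.002,0.006,0,36,-0.3,-2.7,0.8,0.002,0.006,0,36,-0.4,-2.7,0.7,0.002,0.006,0,36,-0.3,-2.7,0.8,0.002,0.006,0]
```

Emit:
jog_arm(motion=[26,0,3,0,0,0,0,36,0,4,0,0,0,0,36,0,2,0,0,0,0,36,0,0,0,0,0,0,36,0,0,0,0,0,0,36,0,0,0,0,0,0,36,0,0,0,0,0,0,36,0,0,0,0,0,0,36,0,0,0,0,0,0,36,0,0,0,0,0,0])

```text
time: 22.35
position: [518.9, -252.6, 100.9]
eef_rot: [[0.006, 0.676, 0.737], [0.996, 0.065, -0.068], [-0.093, 0.734, -0.673]]
force: [-0.6, 0.4, -0.1]
gripper_width: 0.421
finger_force: 0.4
```

```bash
python3 - <<'E'
from mod import *
o=manip.get_obs(); print(o['time'],np.round(o['joint_pos'],3),o['position'],(o['position']-HO)@np.c_[HX,HY,UP],o['force'],o['gripper_width'])
d=module('top'); e=module('side',xr=80)
c=[]
for g in(e,d):
    u,v=proj(g,H(0,-20,50))[0].astype(int); c.append(cv2.resize(g['image'][v-40:v+40,u-33:u+33,::-1],(396,480),interpolation=cv2.INTER_CUBIC))
cv2.imwrite('pics/b4.png',np.hstack(c))
E
```

```text
22.35 [-0.9 -0.6 -1.1  0.5  0.6  0.8] [ 518.9 -252.6  100.9] [-37.5 -15.9 100.9] [-0.6  0.4 -0.1] 0.4212904299572746
top 422 ((16.083330154418945, -19.57794189453125), (130.42864990234375, 51.78950881958008), 89.88139343261719) Y [-83.6  45. ] X [-9.4 40.6] z plane [-0.4 -0.  59.3] z [34.1 54.8 81.4]
side 101 ((13.647626876831055, 6.574974060058594), (47.367855072021484, 105.93199920654297), 39.1337776184082) Y [-44.7  56. ] X [-10.2  37.5] z plane [-0.5 -0.1 58.5] z [34.6 55.9 64.8]
```

View pics/b4.png

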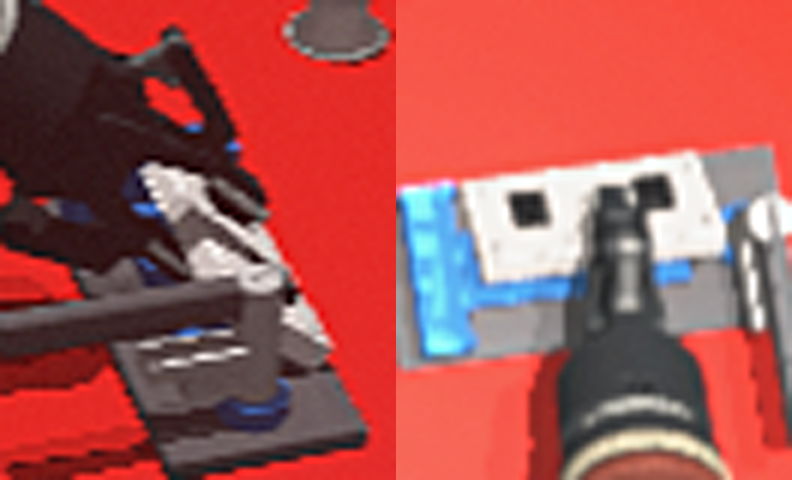

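The module now leans on the bed's far corner, square to the holder and components up, with the lower finger under it. The top view shows it from (465,190) to (725,250). I'll retract while lowering the near edge.

```bash
python3 - <<'E'
from kin import *
p,r=start()
def tp(t,th,ps):
    q=tilt(th)@R.from_rotvec([0,ps,0]).as_matrix(); P=H(*t)-73*q[:,2]; print(ik(P,q[:,2])[0].round(2)); return P,q
s=[(*tp((5,-24,64),42,-.12),8,36),(*tp((-6,-23.5,50.4),42,-.06),12,36),(*tp((-43,-22,84),43,-.0),10,36)]
rows(p,r,s)
E
```

```text
[-0.94 -0.67 -1.09  0.53  0.62]
[-0.99 -0.59 -1.05  0.58  0.68]
[-1.09 -0.63 -0.98  0.84  0.75]
10 [36,-0.2,0.1,-2,-0.002,0.003,0,36,-0.2,0.1,-2,-0.002,0.003,0,36,-0.2,0.1,-2,-0.002,0.003,0,36,-0.2,0.1,-2,-0.002,0.003,0,36,-0.2,0.1,-2,-0.002,0.003,0,36,-0.2,0.1,-2.1,-0.002,0.003,0,36,-0.2,0.2,-2,-0.002,0.003,0,36,-0.1,0.1,-2.1,-0.002,0.003,0,36,-0.3,-1.5,0.1,0,0.005,0,36,-0.3,-1.4,0.1,0,0.005,0]
10 [36,-0.3,-1.5,0.1,0,0.005,0,36,-0.3,-1.4,0.1,0,0.005,0,36,-0.3,-1.5,0.1,0,0.005,0,36,-0.3,-1.4,0.1,0,0.005,0,36,-0.3,-1.5,0,0,0.005,0,36,-0.3,-1.4,0.1,0,0.005,0,36,-0.4,-1.5,0,0,0.005,0,36,-0.3,-1.4,0.1,0,0.005,0,36,-0.4,-1.5,0,0,0.005,0,36,-0.3,-1.4,0.1,0,0.005,0]
10 [36,-0.6,0.2,-5,0.002,0.006,0,36,-0.5,0.1,-5,0.002,0.006,0,36,-0.5,0.1,-5,0.002,0.006,0,36,-0.5,0.1,-5,0.002,0.006,0,36,-0.5,0.1,-5,0.002,0.006,0,36,-0.4,0.1,-5,0.002,0.006,0,36,-0.4,0.1,-5,0.002,0.006,0,36,-0.4,0.1,-5,0.002,0.006,0,36,-0.3,0.1,-5,0.002,0.006,0,36,-0.4,0.1,-5,0.002,0.006,0]
```

Emit:
jog_arm(motion=[36,-0.9,0.1,-2,-0.002,0.012,0,36,-0.9,0.1,-2,-0.002,0.012,0,36,-0.9,0.1,-2,-0.002,0.012,0,36,-0.9,0.1,-2,-0.002,0.012,0,36,-0.9,0.1,-2,-0.002,0.012,0,36,-0.9,0.1,-2.1,-0.002,0.012,0,36,-0.9,0.2,-2,-0.002,0.012,0,36,-0.8,0.1,-2.1,-0.002,0.012,0,36,-0.3,-1.5,0.1,0,0.005,0,36,-0.3,-1.4,0.1,0,0.005,0])

```text
time: 23.28
position: [505.9, -260.4, 110.8]
eef_rot: [[-0.072, 0.664, 0.744], [0.997, 0.065, 0.039], [-0.022, 0.745, -0.667]]
force: [-0.5, 0.1, -0.4]
gripper_width: 0.42
finger_force: 0.4
```

Emit:
jog_arm(motion=[36,-0.3,-1.5,0.1,0,0.005,0,36,-0.3,-1.4,0.1,0,0.005,0,36,-0.3,-1.5,0.1,0,0.005,0,36,-0.3,-1.4,0.1,0,0.005,0,36,-0.3,-1.5,0,0,0.005,0,36,-0.3,-1.4,0.1,0,0.005,0,36,-0.4,-1.5,0,0,0.005,0,36,-0.3,-1.4,0.1,0,0.005,0,36,-0.4,-1.5,0,0,0.005,0,36,-0.3,-1.4,0.1,0,0.005,0])

```text
time: 24.12
position: [497.0, -264.2, 99.2]
eef_rot: [[-0.11, 0.664, 0.739], [0.994, 0.065, 0.089], [0.011, 0.745, -0.667]]
force: [-0.2, -0.7, 0.0]
gripper_width: 0.421
finger_force: 0.2
```

```bash
python3 - <<'E'
from mod import *
o=manip.get_obs(); print(o['time'],[round(x,3) for x in o['joint_pos']],(o['position']-HO)@np.c_[HX,HY,UP],o['force'],o['gripper_width'])
module('top'); module('side',xr=80)
E
```

```text
24.1167 [np.float64(-1.021), np.float64(-0.47), np.float64(-0.958), np.float64(0.648), np.float64(0.744), np.float64(0.617)] [-60.4 -25.2  99.2] [-0.2 -0.7  0. ] 0.4209600470742149
top 676 ((13.602331161499023, -19.901893615722656), (65.35635375976562, 130.45692443847656), 0.10506020486354828) Y [-84.2  44.5] X [-17.8  45.7] z plane [-0.1 -0.  44.4] z [35.1 41.5 78.9]
side 272 ((12.85599136352539, -16.08734893798828), (141.26405334472656, 64.31087493896484), 89.5910415649414) Y [-83.9  44.9] X [-18.2  44.3] z plane [-0.  -0.  42.1] z [36.9 41.4 49. ]
```

The module lies flat on the bed (top z about 41.4) and square to the holder. It's 13 mm off in x and 20 mm short of the stop. I'll retract and take it across its width from above.

```bash
python3 - <<'E'
from kin import *
p,r=start()
p1=p-50*r[:,2]; z=np.r_[0,0,-1]
print(ik(p1,r[:,2])[0].round(2))
rows(p,r,[(p1,r,7,36),(p1+[0,0,60],tilt(60),8,84),(H(13,-20,170),tilt(90),8,84),(H(13,-20,125),tilt(90),7,84)])
E
```

```text
[-1.11 -0.6  -0.97  0.84  0.78]
10 [36,0,0,-7.1,0,0,0,36,0,0,-7.2,0,0,0,36,0,0,-7.1,0,0,0,36,0,0,-7.1,0,0,0,36,0,0,-7.2,0,0,0,36,0,0,-7.1,0,0,0,36,0,0,-7.2,0,0,0,84,0.1,5.6,-5,0.04,-0.002,0,84,0.1,5.4,-5.2,0.04,-0.002,0,84,0.1,5.2,-5.4,0.04,-0.002,0]
10 [84,0,4.9,-5.7,0.04,-0.002,0,84,0,4.7,-5.8,0.04,-0.002,0,84,0,4.5,-6,0.04,-0.002,0,84,0.1,4.2,-6.2,0.04,-0.002,0,84,0,4,-6.4,0.04,-0.002,0,84,0.8,10.6,9.3,0.065,0,0,84,0.8,11.2,8.6,0.065,0,0,84,0.8,11.7,7.9,0.065,0,0,84,0.7,12.2,7.1,0.065,0,0,84,0.8,12.7,6.3,0.065,0,0]
10 [84,0.7,13,5.4,0.065,0,0,84,0.8,13.4,4.5,0.065,0,0,84,0.7,13.6,3.7,0.065,0,0,84,0,0,6.4,0,0,0,84,0,0,6.4,0,0,0,84,0,0,6.4,0,0,0,84,0,0,6.5,0,0,0,84,0,0,6.4,0,0,0,84,0,0,6.5,0,0,0,84,0,0,6.4,0,0,0]
```

Emit:
jog_arm(motion=[36,0,0,-7.1,0,0,0,36,0,0,-7.2,0,0,0,36,0,0,-7.1,0,0,0,36,0,0,-7.1,0,0,0,36,0,0,-7.2,0,0,0,36,0,0,-7.1,0,0,0,36,0,0,-7.2,0,0,0,84,0.1,5.6,-5,0.04,-0.002,0,84,0.1,5.4,-5.2,0.04,-0.002,0,84,0.1,5.2,-5.4,0.04,-0.002,0])

```text
time: 25.05
position: [460.1, -268.6, 155.8]
eef_rot: [[-0.105, 0.749, 0.654], [0.994, 0.075, 0.074], [0.006, 0.658, -0.753]]
force: [-0.0, 0.7, -0.4]
gripper_width: 0.83
finger_force: 0.0
```

Emit:
jog_arm(motion=[84,0,4.9,-5.7,0.04,-0.002,0,84,0,4.7,-5.8,0.04,-0.002,0,84,0,4.5,-6,0.04,-0.002,0,84,0.1,4.2,-6.2,0.04,-0.002,0,84,0,4,-6.4,0.04,-0.002,0,84,0.8,10.6,9.3,0.065,0,0,84,0.8,11.2,8.6,0.065,0,0,84,0.8,11.7,7.9,0.065,0,0,84,0.7,12.2,7.1,0.065,0,0,84,0.8,12.7,6.3,0.065,0,0])

```text
time: 25.88
position: [529.7, -257.6, 178.8]
eef_rot: [[-0.1, 0.977, 0.191], [0.995, 0.098, 0.017], [-0.003, 0.192, -0.981]]
force: [-0.5, -1.4, -0.1]
gripper_width: 0.985
finger_force: 0.0
```

Emit:
jog_arm(motion=[84,0.7,13,5.4,0.065,0,0,84,0.8,13.4,4.5,0.065,0,0,84,0.7,13.6,3.7,0.065,0,0,84,0,0,0,0,0,0,84,0,0,0,0,0,0,84,0,0,0,0,0,0,84,0,0,0,0,0,0,84,0,0,0,0,0,0,84,0,0,0,0,0,0,84,0,0,0,0,0,0])

```text
time: 26.72
position: [569.4, -251.7, 171.1]
eef_rot: [[-0.099, 0.995, 0.001], [0.995, 0.099, -0.002], [-0.002, 0.001, -1.0]]
force: [0.7, 0.0, -0.1]
gripper_width: 0.985
finger_force: 0.0
```

```bash
python3 - <<'E'
from mod import *
o=manip.get_obs(); print(o['time'],(o['position']-HO)@np.c_[HX,HY,UP],o['force'],o['gripper_width'])
p,r=start(); print(r)
module('side',xr=80); module('top',xr=80)
rows(p,r,[(H(13,-20,92),tilt(90),10,84)])
E
```

```text
26.7167 [ 12.8 -20.1 171.1] [ 0.7  0.  -0.1] 0.9848504704309657
[[-0.1  1.   0. ]
 [ 1.   0.1 -0. ]
 [-0.   0.  -1. ]]
side 68 ((33.583621978759766, -53.51802444458008), (63.744117736816406, 20.94911003112793), 86.6395034790039) Y [-85.1 -22.8] X [21.4 43.2] z plane [-0.  0. 43.] z [34.1 41.1 44.1]
top 96 ((36.13978576660156, 30.361005783081055), (29.394018173217773, 61.64142608642578), 40.46953582763672) Y [ 0.1 44.9] X [ 8.2 44.6] z plane [-0.   0.  40.6] z [35.4 41.  47.2]
10 [84,0,0,7.9,0,0,0,84,0,0,7.9,0,0,0,84,0,0,7.9,0,0,0,84,0,0,7.9,0,0,0,84,0,0,7.9,0,0,0,84,0.1,0,7.9,0,0,0,84,0,0,7.9,0,0,0,84,0.1,0,7.9,0,0,0,84,0,0,8,0,0,0,84,0.1,0.1,7.9,0,0,0]
```

Emit:
jog_arm(motion=[84,0,0,8.3,0,0,0,84,0,0,8.3,0,0,0,84,0,0,8.3,0,0,0,84,0,0,8.3,0,0,0,84,0,0,8.3,0,0,0,84,0,0,8.3,0,0,0,84,0,0,8.3,0,0,0,84,0,0,8.3,0,0,0,84,0,0,8.3,0,0,0,84,0,0,8.3,0,0,0])

```text
time: 27.65
position: [569.7, -251.5, 86.5]
eef_rot: [[-0.1, 0.995, 0.0], [0.995, 0.1, -0.001], [-0.001, 0.0, -1.0]]
force: [0.4, -0.8, 0.5]
gripper_width: 0.985
finger_force: 0.0
```

Emit:
jog_arm(motion=[60,0,0,0,0,0,0,60,0,0,0,0,0,0,60,0,0,0,0,0,0,60,0,0,0,0,0,0,60,0,0,0,0,0,0,60,0,0,0,0,0,0,60,0,0,0,0,0,0,60,0,0,0,0,0,0,60,0,0,0,0,0,0,60,0,0,0,0,0,0], force=30)

```text
time: 28.48
position: [567.6, -251.4, 87.0]
eef_rot: [[-0.099, 0.995, -0.005], [0.995, 0.099, -0.001], [-0.0, -0.005, -1.0]]
force: [-11.7, 0.3, 2.7]
gripper_width: 0.742
finger_force: 37.1
```

Emit:
jog_arm(motion=[60,0,-3,0,0,0,0,60,0,-3,0,0,0,0,60,0,-3,0,0,0,0,60,0,-2.5,0,0,0,0,60,2.5,0,0,0,0,0,60,2.5,0,0,0,0,0,60,2.5,0,0,0,0,0,60,0,0,0,0,0,0,60,0,0,0,0,0,0,60,0,0,0,0,0,0])

```text
time: 29.32
position: [557.7, -245.2, 87.4]
eef_rot: [[-0.1, 0.995, 0.0], [0.995, 0.1, -0.001], [-0.001, 0.0, -1.0]]
force: [-0.4, -0.6, -2.5]
gripper_width: 0.742
finger_force: 35.8
```

```bash
python3 - <<'E'
from mod import *
o=manip.get_obs(); print(o['time'],(o['position']-HO)@np.c_[HX,HY,UP],o['force'],o['gripper_width'])
module('side',xr=80); module('top',xr=80)
E
```

```text
29.3167 [  1.8 -12.4  87.4] [-0.4 -0.6 -2.5] 0.7423130609769392
side 12 ((30.97603988647461, -72.82991027832031), (22.643192291259766, 5.736878871917725), 72.30120849609375) Y [-82.2 -61.4] X [25.  33.2] z plane [ 0.1  0.1 41. ] z [34.9 40.1 43.3]
top 98 ((25.24333953857422, 39.836883544921875), (29.509048461914062, 54.69476318359375), 37.450618743896484) Y [11.9 56.5] X [-1.3 34.9] z plane [ 0.1  0.1 36.8] z [35.6 41.5 53.7]
```

Emit:
jog_arm(motion=[60,2,-1.5,0,0,0,0,60,2,0,0,0,0,0,60,2,0,0,0,0,0,60,2,0,0,0,0,0,60,2,0,0,0,0,0,60,1,0,0,0,0,0,60,0,0,0,0,0,0,60,0,0,0,0,0,0,60,0,0,0,0,0,0,60,0,0,0,0,0,0])

```text
time: 30.25
position: [555.0, -234.6, 87.4]
eef_rot: [[-0.099, 0.995, 0.0], [0.995, 0.099, -0.001], [-0.002, 0.0, -1.0]]
force: [-0.7, 0.0, -2.8]
gripper_width: 0.741
finger_force: 35.8
```

Emit:
jog_arm(motion=[60,1,0,0,0,0,0,60,1,0,0,0,0,0,60,1,0,0,0,0,0,60,1,0,0,0,0,0,60,0,0,0,0,0,0,60,0,0,0,0,0,0,60,0,0,0,0,0,0,60,0,0,0,0,0,0,60,0,0,0,0,0,0,60,0,0,0,0,0,0])

```text
time: 31.08
position: [554.7, -231.9, 87.7]
eef_rot: [[-0.099, 0.995, 0.001], [0.995, 0.099, -0.005], [-0.005, 0.0, -1.0]]
force: [-0.7, -7.8, -4.2]
gripper_width: 0.742
finger_force: 35.6
```

Emit:
jog_arm(motion=[60,1,0,0,0,0,0,60,1,0,0,0,0,0,60,1,0,0,0,0,0,60,1,0,0,0,0,0,60,0,0,0,0,0,0,60,0,0,0,0,0,0,60,0,0,0,0,0,0,60,0,0,0,0,0,0,60,0,0,0,0,0,0,60,0,0,0,0,0,0])

```text
time: 31.92
position: [554.6, -231.5, 88.5]
eef_rot: [[-0.097, 0.995, 0.001], [0.995, 0.097, -0.012], [-0.012, 0.0, -1.0]]
force: [0.1, -24.0, -7.8]
gripper_width: 0.738
finger_force: 35.2
```

Emit:
jog_arm(motion=[60,-1.5,0,0,0,0,0,60,-1,0,0,0,0,0,84,0,0,0,0,0,0,84,0,0,0,0,0,0,84,0,0,0,0,0,0,84,0,0,0,0,0,0,84,0,0,-15,0,0,0,84,0,0,-30,0,0,0,84,0,0,-35,0,0,0,84,0,0,-35,0,0,0])

```text
time: 32.75
position: [553.9, -228.1, 203.1]
eef_rot: [[-0.1, 0.995, -0.001], [0.995, 0.1, -0.0], [-0.0, -0.001, -1.0]]
force: [0.9, -1.0, 0.8]
gripper_width: 0.989
finger_force: 0.0
```

```bash
python3 - <<'E'
from mod import *
o=manip.get_obs(); print(o['time'],o['force'],o['gripper_width'])
p,r=start()
rows(p,r,[(H(-95,-60,205),tilt(90)@R.from_rotvec([0,0,-np.pi/4]).as_matrix(),10,40),((460.8,-348.2,200),down(95.8),8,40),((460.8,-348.2,180),down(95.8),2,40)])
E
```

```text
32.75 [ 0.9 -1.   0.8] 0.9894278359321942
10 [40,-6.5,-9.5,-0.2,0,0,-0.079,40,-5.7,-10,-0.2,0,0,-0.079,40,-4.9,-10.4,-0.2,0,0,-0.079,40,-4.1,-10.7,-0.2,0,0,-0.079,40,-3.3,-11,-0.2,0,0,-0.079,40,-2.4,-11.3,-0.2,0,0,-0.079,40,-1.5,-11.4,-0.1,0,0,-0.079,40,-0.5,-11.5,-0.2,0,0,-0.079,40,0.3,-11.5,-0.1,0,0,-0.079,40,1.3,-11.4,-0.2,0,0,-0.079]
10 [40,-3.1,-4.9,0.6,0,0,-0.098,40,-2.6,-5.2,0.6,0,0,-0.098,40,-2.1,-5.4,0.6,0,0,-0.098,40,-1.6,-5.5,0.6,0,0,-0.098,40,-1,-5.7,0.7,0,0,-0.098,40,-0.4,-5.7,0.6,0,0,-0.098,40,0.1,-5.8,0.7,0,0,-0.098,40,0.7,-5.7,0.6,0,0,-0.098,40,0,0,10,0,0,0.001,40,0,0,10,0,0,0.001]
```

Emit:
jog_arm(motion=[40,-6.5,-9.5,0,0,0,-0.079,40,-5.7,-10,0,0,0,-0.079,40,-4.9,-10.4,0,0,0,-0.079,40,-4.1,-10.7,0,0,0,-0.079,40,-3.3,-11,0,0,0,-0.079,40,-2.4,-11.3,0,0,0,-0.079,40,-1.5,-11.4,0,0,0,-0.079,40,-0.5,-11.5,0,0,0,-0.079,40,0.3,-11.5,0,0,0,-0.079,40,1.3,-11.4,0,0,0,-0.079])

```text
time: 33.58
position: [466.2, -303.0, 202.5]
eef_rot: [[-0.78, 0.626, 0.0], [0.626, 0.78, -0.001], [-0.001, -0.001, -1.0]]
force: [0.2, 0.3, 0.4]
gripper_width: 0.465
finger_force: 0.0
```

Emit:
jog_arm(motion=[40,-3.1,-4.9,0.6,0,0,-0.098,40,-2.6,-5.2,0.6,0,0,-0.098,40,-2.1,-5.4,0.6,0,0,-0.098,40,-1.6,-5.5,0.6,0,0,-0.098,40,-1,-5.7,0.7,0,0,-0.098,40,-0.4,-5.7,0.6,0,0,-0.098,40,0.1,-5.8,0.7,0,0,-0.098,40,0.7,-5.7,0.6,0,0,-0.098,40,0,0,0,0,0,0,40,0,0,0,0,0,0])

```text
time: 34.42
position: [461.3, -348.7, 197.4]
eef_rot: [[-0.995, -0.1, 0.0], [-0.1, 0.995, -0.001], [-0.0, -0.001, -1.0]]
force: [-0.6, 0.8, 0.0]
gripper_width: 0.47
finger_force: 0.0
```

```bash
python3 - <<'E'
from mod import *
o=manip.get_obs(); print(o['time'],o['position'],o['force'])
p,r=start(); e=module('side',xr=80); d=module('top',xr=80)
rows(p,r,[((460.8,-348.2,133.5),down(95.8),10,40)])
c=[]
for g in(e,d):
    u,v=proj(g,H(0,-20,50))[0].astype(int); c.append(cv2.resize(g['image'][v-40:v+40,u-33:u+33,::-1],(396,480),interpolation=cv2.INTER_CUBIC))
cv2.imwrite('pics/b5.png',np.hstack(c))
E
```

```text
34.4167 [ 461.3 -348.7  197.4] [-0.6  0.8  0. ]
side 296 ((0.6820087432861328, 9.324569702148438), (99.85009765625, 64.52984619140625), 88.24845123291016) Y [-36.   54.4] X [-30.8  31.7] z plane [ 0.  -0.  41.5] z [36.3 41.2 47.8]
top 694 ((-1.4500389099121094, -3.391796112060547), (70.37838745117188, 122.61389923095703), 1.1563547849655151) Y [-63.3  57. ] X [-30.2  32.9] z plane [-0.   0.  42.1] z [35.3 41.5 52.4]
10 [40,0,0.1,6.4,0,0,0,40,0,0.1,6.4,0,0,0,40,0.1,0.1,6.4,0,0,0,40,0,0,6.4,0,0,0,40,0.1,0.1,6.4,0,0,0,40,0,0,6.4,0,0,0,40,0.1,0.1,6.4,0,0,0,40,0,0,6.4,0,0,0,40,0.1,0.1,6.4,0,0,0,40,0,0,6.3,0,0,0]
```

View pics/b5.png

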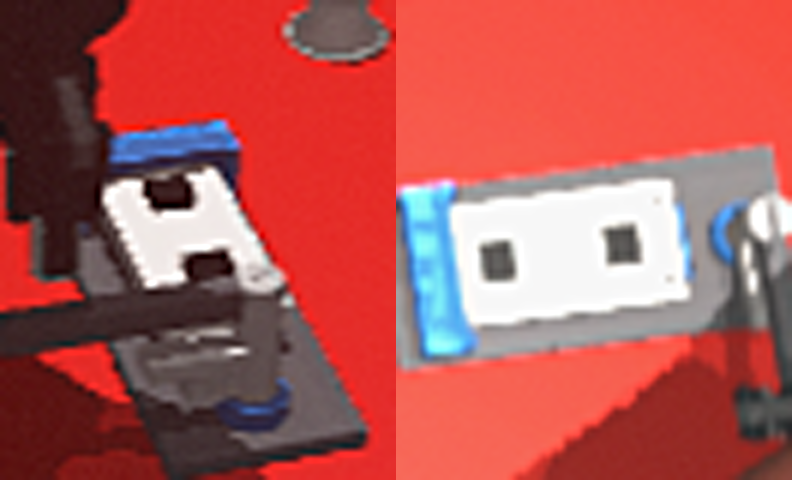

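The module is seated: its left end is under the lip (455,260), the face is white with components up, and the free end at (685,240) sits at about y −63, as expected. Now I grip the lever and close it.

Emit:
jog_arm(motion=[40,0,0.1,6.4,0,0,0,40,0,0.1,6.4,0,0,0,40,0,0.1,6.4,0,0,0,40,0,0,6.4,0,0,0,40,0,0.1,6.4,0,0,0,40,0,0,6.4,0,0,0,40,0,0.1,6.4,0,0,0,40,0,0,6.4,0,0,0,40,0,0,6.4,0,0,0,40,0,0,6.3,0,0,0])

```text
time: 35.35
position: [461.2, -348.5, 132.9]
eef_rot: [[-0.995, -0.103, 0.0], [-0.103, 0.995, -0.001], [-0.0, -0.001, -1.0]]
force: [-0.2, -0.6, -0.1]
gripper_width: 0.469
finger_force: 0.0
```

Emit:
jog_arm(motion=[8,0,0,0,0,0,0,8,0,0,0,0,0,0,8,0,0,0,0,0,0,8,0,0,0,0,0,0,8,0,0,0,0,0,0,8,0,0,0,0,0,0,8,0,0,0,0,0,0,8,0,0,0,0,0,0,8,0,0,0,0,0,0,8,0,0,0,0,0,0], force=60)

```text
time: 36.18
position: [460.9, -347.2, 133.4]
eef_rot: [[-0.995, -0.103, -0.001], [-0.103, 0.995, 0.001], [0.001, 0.001, -1.0]]
force: [-2.6, 6.4, 0.5]
gripper_width: 0.152
finger_force: 59.3
```

Emit:
jog_arm(motion=[8,-0.2,5.9,0,0,0,0.056,8,-0.6,11.7,0,0,0,0.112,8,-0.7,11.7,0,0,0,0.112,8,-0.6,11.7,0,0,0,0.112,8,-0.7,11.7,0,0,0,0.112,8,-0.6,11.7,0,0,0,0.112,8,-0.7,11.7,0,0,0,0.112,8,-0.2,5.9,0,0,0,0.056,8,0,0,0,0,0,0,8,0,0,0,0,0,0])

```text
time: 37.02
position: [483.7, -270.6, 133.4]
eef_rot: [[-0.778, 0.628, -0.001], [0.628, 0.778, 0.001], [0.001, -0.0, -1.0]]
force: [-3.3, 5.3, 0.7]
gripper_width: 0.155
finger_force: 59.7
```

Emit:
jog_arm(motion=[8,-0.2,5.9,0,0,0,0.056,8,-0.6,11.7,0,0,0,0.112,8,-0.7,11.7,0,0,0,0.112,8,-0.6,11.7,0,0,0,0.112,8,-0.7,11.7,0,0,0,0.112,8,-0.6,11.7,0,0,0,0.112,8,-0.7,11.7,0,0,0,0.112,8,0,0,0,0,0,0,8,0,0,0,0,0,0,8,0,0,0,0,0,0])

```text
time: 37.85
position: [548.3, -233.3, 133.4]
eef_rot: [[-0.164, 0.986, -0.0], [0.986, 0.164, 0.001], [0.001, -0.0, -1.0]]
force: [-1.3, 7.8, 0.7]
gripper_width: 0.156
finger_force: 59.8
```

Emit:
jog_arm(motion=[8,-0.1,3,0,0,0,0.028,8,-0.1,3,0,0,0,0.028,8,-0.1,2,0,0,0,0.019,8,-0.1,2,0,0,0,0.019,8,0,1,0,0,0,0.01,8,0,0,0,0,0,0,8,0,0,0,0,0,0,8,0,0,0,0,0,0,8,0,0,0,0,0,0,8,0,0,0,0,0,0])

```text
time: 38.68
position: [555.1, -232.4, 133.3]
eef_rot: [[-0.061, 0.998, -0.011], [0.998, 0.061, 0.001], [0.001, -0.011, -1.0]]
force: [-29.7, 6.3, 17.1]
gripper_width: 0.153
finger_force: 72.0
```

Emit:
jog_arm(motion=[8,0,-2,0,0,0,-0.02,8,0,-2,0,0,0,-0.015,36,0,0,0,0,0,0,36,0,0,0,0,0,0,36,0,0,0,0,0,0,36,0,0,-12,0,0,0,36,0,0,-25,0,0,0,36,0,0,-30,0,0,0,36,0,0,-30,0,0,0,36,0,0,-20,0,0,0])

```text
time: 39.52
position: [556.1, -234.0, 254.9]
eef_rot: [[-0.093, 0.996, 0.003], [0.996, 0.093, -0.004], [-0.004, 0.003, -1.0]]
force: [0.2, -0.5, -0.6]
gripper_width: 0.418
finger_force: 0.0
```

Emit:
jog_arm(motion=[36,25,-10,-5,0,0,0,36,30,-10,-5,0,0,0,36,30,-10,-5,0,0,0,36,30,-10,0,0,0,0,36,30,-10,0,0,0,0,36,30,-10,0,0,0,0,36,30,-10,0,0,0,0,36,25,0,0,0,0,0,36,0,0,0,0,0,0,36,0,0,0,0,0,0])

```text
time: 40.35
position: [464.7, -10.2, 266.4]
eef_rot: [[-0.095, 0.995, 0.002], [0.995, 0.095, -0.002], [-0.002, 0.002, -1.0]]
force: [0.4, -1.0, -1.0]
gripper_width: 0.423
finger_force: 0.0
```

```bash
python3 - <<'E'
from mod import *
o=manip.get_obs(); print(o['time'],o['position'],o['force'])
e=module('side',xr=80); d=module('top',xr=80)
for g in (d,e):
    P=pts(g); q=P-HO; X=q@HX;Y=q@HY;Z=P[...,2]
    k=(abs(X)<60)&(Y>-135)&(Y<40)&(Z>82)&(Z<96); L=np.stack([X[k],Y[k]],1).astype(np.float32); print('bar',k.sum(),cv2.minAreaRect(L),cv2.fitLine(L,cv2.DIST_HUBER,0,.01,.01).ravel())
for l in('short_module','spool','tip_pot','flux_jar','driver','carton','parts_tray'): print(l,[(np.round(x['xyz']),round(x['p'],2)) for x in manip.find_in(d,l)[:1]])
c=[]
for g in(e,d):
    u,v=proj(g,H(0,-20,50))[0].astype(int); c.append(cv2.resize(g['image'][v-40:v+40,u-33:u+33,::-1],(396,480),interpolation=cv2.INTER_CUBIC))
cv2.imwrite('pics/b6.png',np.hstack(c))
E
```

```text
40.35 [464.7 -10.2 266.4] [ 0.4 -1.  -1. ]
side 239 ((-13.955835342407227, -14.655158996582031), (148.33505249023438, 40.0501823425293), 87.1993637084961) Y [-84.9  57.7] X [-31.9   4. ] z plane [ 0.2 -0.1 44.7] z [35.  40.8 56.4]
top 774 ((1.7404460906982422, -16.309356689453125), (69.86629486083984, 150.8798370361328), 3.719634771347046) Y [-87.3  57.1] X [-30.1  32.8] z plane [ 0.  -0.2 50.8] z [35.7 43.  92.7]
bar 205 ((1.0853147506713867, -46.523101806640625), (133.40505981445312, 21.829221725463867), 89.85377502441406) [  0.   -1.    0.7 -47.1]
bar 170 ((2.821390151977539, -50.51800537109375), (138.12783813476562, 24.364587783813477), 87.71366882324219) [  0.   -1.   -1.4 -58.3]
short_module [(array([537., 291.,  74.]), 0.59)]
spool [(array([688.,  10.,  46.]), 0.81)]
tip_pot [(array([ 745., -166.,   22.]), 0.74)]
flux_jar [(array([739., 215.,  64.]), 0.77)]
driver [(array([403., 388.,  24.]), 0.52)]
carton [(array([ 511., -552.,   38.]), 0.98)]
parts_tray [(array([530., 533.,   5.]), 0.76)]
```

View pics/b6.png

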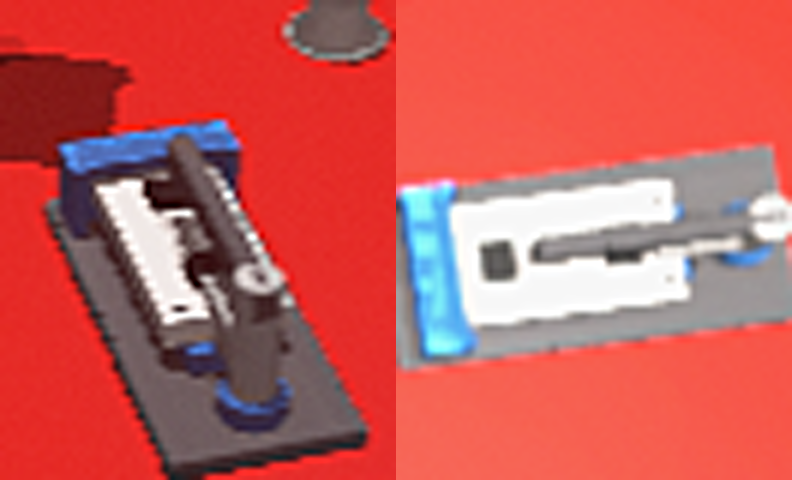

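The bar is closed along the holder's +y over the seated module (89.9° in the top fit). The module is flat under the lip with components up, and the other items are where they were to within detector accuracy. Handing in.

```bash
python3 -c "
from station import manip
print(manip.job_done())"
```

```text
the job is handed in; nothing more can be done
None
```

I handed the job in at about 40 s: the long module lies flat and components up, pushed home under the lip, with the bar fully closed over it and everything else left where it was; the grader returned no verdict.

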